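Load and close the vacuum drying pot, then index it to the pump

ROBOT

A 7-joint arm with a two-finger parallel gripper is mounted at the origin on a cart in front of the work surface, level with it; the furniture and walls round the work are solid. World frame = base frame: x ahead of the robot, y to its left, z up, the work surface at z = 0. Lengths are in m, angles in rad, forces in N, time in s.
With the tool pointing down it reaches from about 0.35 to 0.9 m from the base axis. Payload 7.2 kg.
Tool frame: the origin (TCP) lies between the finger pads; the fingertips stand bot.tip_extent ahead of it and the grasp point (between the pads) lies 8 mm behind it (bot.tip_extent is the distance from the TCP to the fingertips, in m); z points along the fingers, x is the direction in which the jaws open and shut, and the axes are right-handed (so a half turn about z gives the same grasp; the last joint's range is limited). The gripper opens to 88 mm and grips with 3 to 60 N. Pads are 20 mm wide; open, the fingers measure 115 mm over their backs; the gripper's body (75 mm by 178 mm) begins 61 mm behind the grasp point.
Start: joints at [1.174, 0.411, -0.013, 1.596, 0.006, 1.134, -0.082], TCP at [0.202, -0.592, 0.234] pointing down, gripper open.
Joint ranges: [-2.95, 2.95], [-0.29, 1.99], [-1.47, 1.44], [0.14, 2.54], [-1.03, 4.17], [0.13, 1.85], [-2.86, 2.86]. Speed limits (rad/s): [2.39, 2.39, 3.01, 3.01, 3.14, 3.14, 3.14].

INTERFACE

Orientations are given as a unit quaternion [x, y, z, w].
In Python, from workcell import bot, snapshot, finder gives the robot as it stands. The module is installed in compiled form; this text tells all that it offers.
- The arm moves only by the tool servo_tool, never from a script. Its arguments are lists of equal length, an entry for each row: "xyz": the shift along the tool's x, y, z in m, a list of three; "turn": the turn about the tool's z in degrees. In form: {"xyz": [[dx, dy, dz], ...], "turn": [turn, ...]}. A call has exactly 10 rows; each row shifts and turns the pose as measured when the row begins, along the tool's axes as they then stand; what a row does not reach is not made up. A row lasts 1/10 s, in which the tool goes at most 50 mm and 8.59 degrees, less where a joint would pass 70% of its speed; a pose out of reach is approached as far as the arm can. A call is refused whole if a number of a shift passes 0.05 or a number of a turn 8.59, either way. A call with a gripper value outside its range is refused whole. "grip" is the gripper command: -1 is shut, 1 is fully open, values between are in proportion, set as the call begins (left out, the last holds). The fingers move at their own pace and stop on an object; the grip force is fixed at half the most. Time passes only in rows, so rows that do not move let the fingers close, or fill a call up. It gives the time, the measured TCP pose, the force and the opening at its end, in the units of the state.
- bot.state(): the state, without advancing time (a new reading comes with each control period).
- snapshot(name): name is "scene" or "top" or "wrist"; returns a dict with "pixels" (400x640x3 uint8, blue, green, red), "vertical_fov" (degrees; the focal length in pixels is half the picture's height over the tangent of half this angle, whatever the lens; pixels are square), "cx", "cy" (the principal point, pixels), "camera_from_world" (4x4, takes a point from world to camera coordinates); the wrist camera has in their place "mount" (4x4, takes a point from camera to tool coordinates, whose origin is the TCP and whose axes are the tool frame's). Camera axes: x right, y down, z forward; pixel columns grow to the right and rows downward; lengths in m; the calibration is good to about 2 mm. A picture is of the moment at which its call begins: read the wrist's pose just before it. There is no depth.
- bot.sign_off(): hands the job in, once; it reports no verdict.
Trained networks look in a picture, given as the dict that the camera call returned (one of the last four; its "shot" number tells which), for a name from the list of things; names that differ only in an ending like _2 or _b are one class to them, and where a whole thing is asked for, a point or a joint stands for the part that bears it (a point fixed in the world has none). Each returns a list of dicts, best first, with "conf" (0 to 1); they miss things now and then, are a little off and sometimes report something else, mostly with a low value. They report only what shows in the picture. A call takes as long as a camera call.
- finder.search_frame(query, picture): "rect" ([left, top, right, bottom] in pixels, round what is visible of it).
The state is a dict: "time": time; "qpos": joint angles; "joint_vel": joint speeds; "joint_torque": joint torques, N m; "eef_pos": TCP position; "tool_rot": TCP orientation; "ft_force": force on the tool from outside, world axes, zero at the start; "ft_torque": the same for the moment, N m; "gripper_width": opening from 0.0 (shut) to 1.0 (fully open).
Only numpy, scipy, OpenCV 4.12 (cv2) and the standard library are available. Lean on these libraries where they do the work, as an engineer would, in place of code of your own. Each camera call takes 0.05 s, during which the arm holds its last target. There are 200 camera calls.

TASK

Put every green specimen puck on the white disc of the drying pot, close to the middle so that the clear dome fits over them, and set the dome squarely on its gasket. Then tighten the four wing screws clockwise evenly and crosswise (a screw, then the one opposite it, then the other two): first all four about half way, then, crosswise again, all four to their stops. Last, turn the turntable counter-clockwise by its red handle to its stop, so that its brass outlet faces the pump block; leave the jar, dropper bottle and timer standing about alone.

Things in the scene. Friction and masses are not known exactly. Their poses are not given: they have to be found in the camera images.
- turntable (a joint): Angle of the aluminium turntable, 210 mm across, top 30 mm above the worktop, graduated rim. About 0 to 0.3 at the start; grows counter-clockwise seen from above, up to a hard stop at 1.2, where the brass outlet stub on its rim faces the pump port block. Stiff (0.45 N m) and stays where left.
- plate_center (a point): Centre of the turntable's top face, on its axis, z up. Around it: a white loading disc of 46 mm radius, then the black gasket ring out to 62 mm radius. The point turns with the table.
- handle (a point): Upright red handle post fixed to the turntable's top, 95 mm from the axis, 18 mm across, from 30 to 64 mm above the worktop; this point is on the post's axis 52 mm above the worktop. Push or pinch it to turn the table.
- screw_a (a joint): Turn of wing screw a: 0 to 0.2 (loose) at the start, grows clockwise seen from above, hard stop at 1.4 (tight); 0.7 is half tight. Friction 0.12 N m, stays where left, does not rise or sink. Opposite it across the cover: screw c. Its clamp tab (28 mm long, from 39 to 45 mm above the worktop) sits beside the cover at first and swings in over the flange with the screw.
- wing_a (a point): Middle of the wings of screw a, on the screw's vertical axis, 71 mm above the worktop, 88 mm from the turntable's axis. The brass wings are a flat vertical grip 40 mm long, 8 mm thick, from 58 to 84 mm above the worktop; the point's x axis runs along the 40 mm, y across the 8 mm. At joint value 0.7 the x axis points at the table's axis. The point turns with the screw.
- screw_b (a joint): Turn of wing screw b: 0 to 0.2 (loose) at the start, grows clockwise seen from above, hard stop at 1.4 (tight); 0.7 is half tight. Friction 0.12 N m, stays where left, does not rise or sink. Opposite it across the cover: screw d. Its clamp tab (28 mm long, from 39 to 45 mm above the worktop) sits beside the cover at first and swings in over the flange with the screw.
- wing_b (a point): Middle of the wings of screw b, on the screw's vertical axis, 71 mm above the worktop, 88 mm from the turntable's axis. The brass wings are a flat vertical grip 40 mm long, 8 mm thick, from 58 to 84 mm above the worktop; the point's x axis runs along the 40 mm, y across the 8 mm. At joint value 0.7 the x axis points at the table's axis. The point turns with the screw.
- screw_c (a joint): Turn of wing screw c: 0 to 0.2 (loose) at the start, grows clockwise seen from above, hard stop at 1.4 (tight); 0.7 is half tight. Friction 0.12 N m, stays where left, does not rise or sink. Opposite it across the cover: screw a. Its clamp tab (28 mm long, from 39 to 45 mm above the worktop) sits beside the cover at first and swings in over the flange with the screw.
- wing_c (a point): Middle of the wings of screw c, on the screw's vertical axis, 71 mm above the worktop, 88 mm from the turntable's axis. The brass wings are a flat vertical grip 40 mm long, 8 mm thick, from 58 to 84 mm above the worktop; the point's x axis runs along the 40 mm, y across the 8 mm. At joint value 0.7 the x axis points at the table's axis. The point turns with the screw.
- screw_d (a joint): Turn of wing screw d: 0 to 0.2 (loose) at the start, grows clockwise seen from above, hard stop at 1.4 (tight); 0.7 is half tight. Friction 0.12 N m, stays where left, does not rise or sink. Opposite it across the cover: screw b. Its clamp tab (28 mm long, from 39 to 45 mm above the worktop) sits beside the cover at first and swings in over the flange with the screw.
- wing_d (a point): Middle of the wings of screw d, on the screw's vertical axis, 71 mm above the worktop, 88 mm from the turntable's axis. The brass wings are a flat vertical grip 40 mm long, 8 mm thick, from 58 to 84 mm above the worktop; the point's x axis runs along the 40 mm, y across the 8 mm. At joint value 0.7 the x axis points at the table's axis. The point turns with the screw.
- cover_knob (a point): Grip centre of the cover's black upright knob, 28 mm across, 36 mm high, 56 mm above the cover's underside. The cover is a clear dome with an aluminium flange: flange 134 mm across and 7 mm thick, dome 104 mm across outside, about 96 mm inside, 30 mm high inside, top 34 mm, whole height 70 mm, 0.3 kg.
- cover_base (a point): Centre of the cover's underside, z up the cover's axis. Seated, it lies on plate_center.
- mount_0_c (a point): Centre of specimen 0: a green resin puck with a metal inset in its top, 30 mm across, 22 mm high, 40 g; two or all three of them are present. z is the puck's axis.
- mount_1_c (a point): Centre of specimen 1: a green resin puck with a metal inset in its top, 30 mm across, 22 mm high, 40 g; two or all three of them are present. z is the puck's axis.
- mount_2_c (a point): Centre of specimen 2: a green resin puck with a metal inset in its top, 30 mm across, 22 mm high, 40 g; two or all three of them are present. z is the puck's axis.
- jar: Brown jar with white lid, 53 x 62 mm, bystander; origin at its underside.
- dropper: Amber dropper bottle, 33 x 94 mm, bystander; origin at its underside.
- timer: White timer, 20 x 66 x 58 mm, standing on edge, bystander; origin at its underside.

How it is judged:
By the outcome, as a careful person would: the job done as asked, in the order asked, and still so for the second after the job is handed in, with the robot touching nothing.
Of mount_0, mount_1, mount_2 only 2 to 3 are there at a start; the rules pass over those that are not, and their reading is None.
At some moment in a run one of mount_0, mount_1, mount_2 may be knocked a few centimetres aside while the robot is not near it.
It also fails if it takes over 210 s, if anything falls off the work surface, if the arm or the gripper's body presses on something with over 40 N, if the wrist force passes 120 N, or if a joint passes its speed limit or range.

## Working session

There is one attempt and no reset: what is moved stays moved. The work goes in short steps, Python scripts to look and compute and a tool call to move; the robot and the scene stay as the last step left them, time stands still between calls to the robot, and variables do not carry over. Pictures are saved under pics/ and viewed, about 12 in all and at most 16, crops included, and the job is handed in when it is done.

Besides the shell and the picture viewer there is one more tool, called after "Request:" as a command line: name --pt "numbers of a row" for each row, then --argument value for the rest. servo_tool: Moves the arm, as the interface text tells. Its arguments: {"type":"object","properties":{"xyz":{"type":"array","items":{"type":"array","items":{"type":"number"}}},"turn":{"type":"array","items":{"type":"number"}},"grip":{"type":"number"}},"required":["xyz","turn"]}

```bash
mkdir -p pics
cat > h.py <<'E'
import numpy as np, cv2
from scipy.spatial.transform import Rotation as R
from workcell import bot, snapshot, finder
def T():
    s=bot.state(); M=np.eye(4); M[:3,:3]=R.from_quat(s["tool_rot"]).as_matrix(); M[:3,3]=s["eef_pos"]; return M
def shot(name,save=None):
    M=T(); p=snapshot(name)
    p["wfc"]=M@np.array(p["mount"]) if "mount" in p else np.linalg.inv(np.array(p["camera_from_world"]))
    p["f"]=200/np.tan(np.radians(p["vertical_fov"])/2)
    if save: cv2.imwrite(f"pics/{save}.png",p["pixels"])
    return p
def back(p,u,v,z):
    "pixel -> world at height z"
    W=p["wfc"]; d=W[:3,:3]@np.array([(u-p["cx"])/p["f"],(v-p["cy"])/p["f"],1]); o=W[:3,3]
    return o+d*(z-o[2])/d[2]
def proj(p,X):
    c=np.linalg.inv(p["wfc"])@np.append(X,1); return c[0]/c[2]*p["f"]+p["cx"],c[1]/c[2]*p["f"]+p["cy"]
def mv(target,yaw=None):
    "tool-frame shift to target world pos, with tool pose"
    M=T(); return np.round(M[:3,:3].T@(np.array(target)-M[:3,3]),4)
def st():
    s=bot.state(); M=T(); print("t",round(s["time"],2),"pos",np.round(s["eef_pos"],4),"xdir",np.round(M[:3,0],3),"zdir",np.round(M[:3,2],3),"w",round(s["gripper_width"],3),"F",np.round(s["ft_force"],1),"q",np.round(s["qpos"],2))
E
python3 - <<'E'
from h import *
st(); print(bot.tip_extent)
for n in ["scene","top"]:
    p=shot(n,n+"0"); print(n,p["f"],p["cx"],p["cy"],np.round(p["wfc"],3).tolist())
    for q,z in [("mount_0_c",.011),("cover_knob",.056),("handle",.047),("wing_a",.071),("turntable",.03),("jar",.03),("dropper",.05),("timer",.03)]:
        for r in finder.search_frame(q,p)[:5]:
            a=r["rect"]; print(q,round(r["conf"],2),np.round(a),np.round(back(p,(a[0]+a[2])/2,(a[1]+a[3])/2,z),3))
E
```

```text
t 0.0 pos [ 0.2016 -0.5911  0.2328] xdir [ 0.323 -0.946 -0.002] zdir [-0.001  0.002 -1.   ] w 0.996 F [0.8 0.4 0.1] q [ 1.17  0.41 -0.01  1.6   0.01  1.13 -0.08]
0.011
scene 492.1378174101506 325.075060094204 190.9038934197613 [[0.715, -0.287, 0.638, -0.322], [-0.699, -0.275, 0.66, -1.094], [-0.014, -0.917, -0.398, 0.592], [0.0, 0.0, 0.0, 1.0]]
cover_knob 0.64 [358. 220. 386. 264.] [ 0.411 -0.481  0.056]
cover_knob 0.59 [335. 178. 344. 189.] [ 0.603 -0.196  0.056]
handle 0.64 [273. 176. 348. 216.] [ 0.498 -0.186  0.047]
handle 0.22 [289. 232. 306. 273.] [ 0.275 -0.387  0.047]
wing_a 0.46 [335. 176. 345. 192.] [ 0.575 -0.225  0.071]
turntable 0.95 [272. 173. 347. 216.] [ 0.53  -0.148  0.03 ]
turntable 0.71 [304. 187. 311. 206.] [ 0.517 -0.155  0.03 ]
dropper 0.78 [289. 232. 306. 274.] [ 0.272 -0.391  0.05 ]
timer 0.64 [430. 209. 439. 233.] [ 0.635 -0.493  0.03 ]
top 395.1476551856121 325.2049828057079 200.11733244741296 [[0.003, -0.997, 0.083, 0.412], [-0.999, 0.0, 0.042, -0.283], [-0.042, -0.083, -0.996, 0.994], [0.0, 0.0, 0.0, 1.0]]
mount_0_c 0.63 [374. 116. 400. 144.] [ 0.672 -0.397  0.011]
cover_knob 0.67 [384. 176. 436. 229.] [ 0.484 -0.444  0.056]
handle 0.75 [246. 145. 334. 231.] [ 0.52  -0.158  0.047]
wing_a 0.71 [250. 157. 267. 170.] [ 0.576 -0.085  0.071]
wing_a 0.62 [259. 205. 269. 219.] [ 0.461 -0.1    0.071]
turntable 0.6 [246. 144. 333. 231.] [ 0.524 -0.155  0.03 ]
jar 0.7 [377. 114. 397. 144.] [ 0.669 -0.395  0.03 ]
dropper 0.65 [250. 147. 333. 232.] [ 0.516 -0.161  0.05 ]
dropper 0.39 [248. 160. 268. 166.] [ 0.581 -0.079  0.05 ]
timer 0.64 [426. 145. 448. 168.] [ 0.599 -0.516  0.03 ]
```

Run:
```python
import cv2,numpy as np
a=cv2.imread("pics/top0.png")[60:300,200:520]; cv2.imwrite("pics/top0c.png",cv2.resize(a,(800,600),interpolation=cv2.INTER_CUBIC))
```

```text
(no output)
```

View pics/top0c.png

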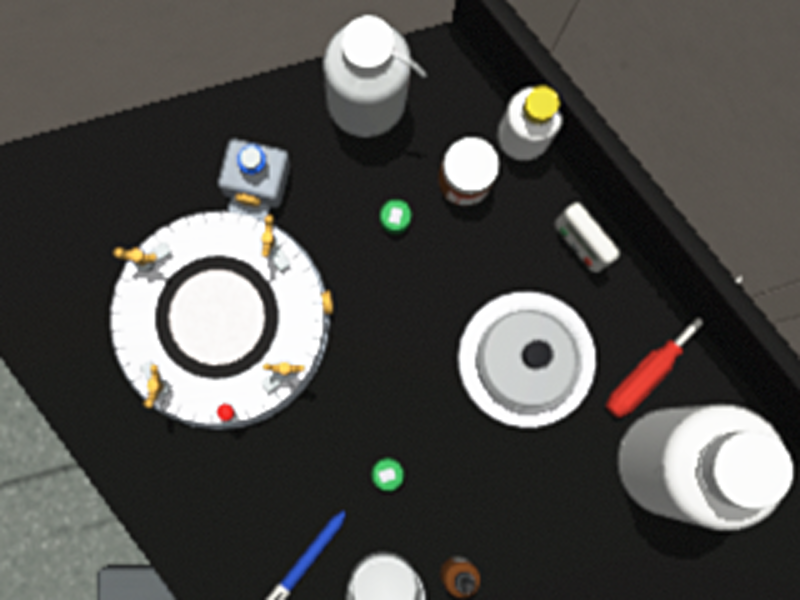

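View pics/scene0.png

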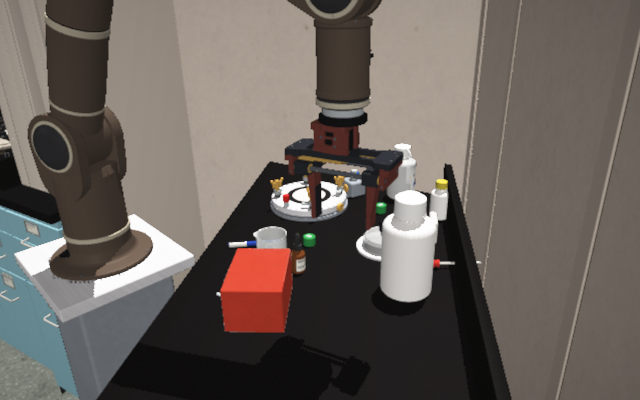

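The top view shows two green pucks, at crop (396,215) and (388,474). It also shows the turntable at (218,318), the red handle at (226,411), the cover at (527,360) and four wings. The scene view shows the same two pucks. Next I'll segment the colours to get positions.

```bash
cat >> h.py <<'E'
def blobs(p,lo,hi,z,amin=8):
    m=cv2.inRange(cv2.cvtColor(p["pixels"],cv2.COLOR_BGR2HSV),np.array(lo),np.array(hi))
    n,l,s,c=cv2.connectedComponentsWithStats(m)
    return [(int(s[i,4]),c[i].round(1).tolist(),back(p,*c[i],z).round(4).tolist()) for i in range(1,n) if s[i,4]>=amin]
GREEN=((50,100,50),(85,255,255));
E
python3 - <<'E'
from h import *
p=shot("top")
print("green",*blobs(p,*GREEN,.018,5),sep="\n")
print("red",*blobs(p,(0,170,110),(6,255,255),.06,5),sep="\n")
print("brass",*blobs(p,(12,110,110),(28,255,255),.08,5),sep="\n")
C=lambda x,y,z:back(p,200+x/2.5,60+y/2.5,z).round(4)
print("table",C(216.5,317.5,.03),"cover flange",C(527,360,.007),"knob",C(537,354,.07),"outlet",C(327,301,.02),"block",C(250,180,.04),"jar",C(470,160,.062),"dropper",C(462,578,.09),"timer",C(590,232,.058))
E
```

```text
green
(110, [357.8, 145.8], [0.6293, -0.3231, 0.018])
(115, [354.8, 249.3], [0.3722, -0.3148, 0.018])
red
(352, [456.9, 211.4], [0.463, -0.5517, 0.06])
(28, [289.8, 224.5], [0.4315, -0.16, 0.06])
(3472, [410.7, 359.8], [0.1248, -0.4397, 0.06])
brass
(146, [416.4, 100.7], [0.722, -0.4584, 0.08])
(31, [298.5, 139.0], [0.6326, -0.1811, 0.08])
(49, [306.6, 153.9], [0.5967, -0.2006, 0.08])
(61, [253.1, 161.7], [0.5789, -0.0742, 0.08])
(30, [330.5, 180.2], [0.5344, -0.2569, 0.08])
(43, [313.3, 206.9], [0.4721, -0.217, 0.08])
(51, [260.8, 214.6], [0.4541, -0.0944, 0.08])
(42, [382.9, 289.0], [0.2856, -0.3762, 0.08])
(6, [553.5, 340.5], [0.1772, -0.7491, 0.08])
(18, [508.7, 385.8], [0.079, -0.6488, 0.08])
table [ 0.5245 -0.1472  0.03  ] cover flange [ 0.4841 -0.4543  0.007 ] knob [ 0.4851 -0.4527  0.07  ] outlet [ 0.5419 -0.2559  0.02  ] block [ 0.6597 -0.1803  0.04  ] jar [ 0.6718 -0.3936  0.062 ] dropper [ 0.2822 -0.3793  0.09  ] timer [ 0.6022 -0.5066  0.058 ]
```

Request:
servo_tool --pt "-0.0206 -0.0251 0" --pt "-0.0206 -0.0251 0" --pt "-0.0206 -0.0251 0" --pt "-0.0206 -0.0251 0" --pt "-0.0206 -0.0251 0" --pt "-0.0206 -0.0251 0" --pt "-0.0206 -0.0251 0" --pt "-0.0206 -0.0251 0" --pt "-0.0206 -0.0251 0" --pt "-0.0206 -0.0251 0" --turn '[0,0,0,0,0,0,0,0,0,0]' --grip 1

```text
time: 1.95
eef_pos: [0.3758, -0.3104, 0.2334]
tool_rot: [0.81, -0.586, 0.001, 0.002]
ft_force: [1.0, -0.4, -0.5]
gripper_width: 1.002
```

Run:
```python
from h import *
st(); p=shot("wrist","w1"); print(np.round(p["mount"],3).tolist(),p["f"])
print("green",*blobs(p,*GREEN,.02,30),sep="\n")
q=shot("top","top1"); print("top green",*blobs(q,*GREEN,.018,5),sep="\n")
q=shot("scene","scene1"); print("scene green",*blobs(q,*GREEN,.011,5),sep="\n")
```

```text
t 1.95 pos [ 0.3758 -0.3104  0.2334] xdir [ 0.314 -0.949  0.004] zdir [-0.    -0.004 -1.   ] w 1.002 F [ 1.  -0.4 -0.5] q [ 0.75  0.19 -0.19  1.91  0.04  1.04 -0.71]
[[1.0, 0.001, 0.001, 0.001], [-0.001, 0.962, 0.273, -0.075], [-0.001, -0.273, 0.962, -0.151], [0.0, 0.0, 0.0, 1.0]] 299.7718156094339
green
(61, [542.1, 25.1], [0.6125, -0.4904, 0.02])
(415, [320.8, 179.9], [0.3741, -0.3163, 0.02])
top green
(114, [357.9, 145.8], [0.6293, -0.3234, 0.018])
scene green
(116, [380.4, 207.9], [0.6321, -0.3226, 0.011])
(152, [309.0, 240.0], [0.3737, -0.3147, 0.011])
```

View pics/w1.png

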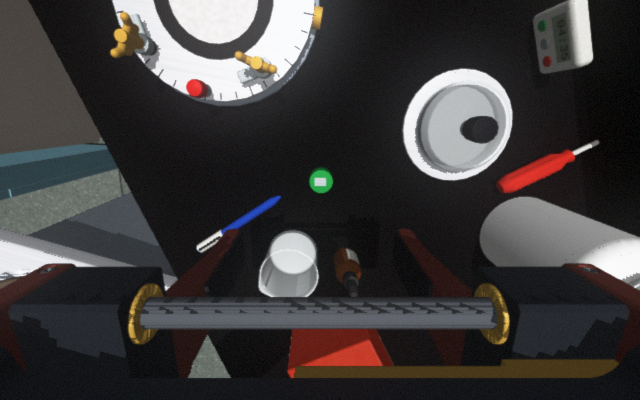

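The wrist view shows the puck at (320,180), with the beaker and dropper behind it and clear of the gripper. No third puck shows in any view. I'll descend and grasp.

Request:
servo_tool --pt "0.001 0.001 0.03" --pt "0.001 0.001 0.03" --pt "0.001 0.001 0.03" --pt "0.001 0.001 0.03" --pt "0 0 0.03" --pt "0 0 0.03" --pt "0 0 0.02" --pt "0 0 0.01" --pt "0 0 0.004" --pt "0 0 0" --turn '[0,0,0,0,0,0,0,0,0,0]'

```text
time: 3.1
eef_pos: [0.3702, -0.3291, 0.0142]
tool_rot: [0.808, -0.589, 0.005, 0.005]
ft_force: [0.8, 0.2, 0.1]
gripper_width: 1.002
```

Run:
```python
from h import *
st(); p=shot("wrist","w2")
print("green",*blobs(p,*GREEN,.022,30),sep="\n")
b=blobs(p,*GREEN,.022,300)
if b: print(mv(b[0][2]))
```

```text
t 3.1 pos [ 0.3702 -0.3291  0.0142] xdir [ 0.306 -0.952  0.014] zdir [ 0.003 -0.014 -1.   ] w 1.002 F [0.8 0.2 0.1] q [ 0.73  0.51 -0.14  2.09  0.15  0.54 -0.77]
green
(2356, [296.2, 243.2], [0.3773, -0.3157, 0.022])
[-0.0107 -0.0107 -0.0075]
```

Request:
servo_tool --pt "-0.004 -0.003 0" --pt "-0.004 -0.003 0" --pt "-0.004 -0.002 0" --pt "0 0 0" --pt "0 0 0" --pt "0 0 0" --pt "0 0 0" --pt "0 0 0" --pt "0 0 0" --pt "0 0 0" --turn '[0,0,0,0,0,0,0,0,0,0]' --grip -1

```text
time: 4.15
eef_pos: [0.377, -0.3153, 0.018]
tool_rot: [0.808, -0.589, 0.009, 0.005]
ft_force: [0.2, 1.2, 1.7]
gripper_width: 0.334
```

Run:
```python
from h import *
st()
```

```text
t 4.15 pos [ 0.377  -0.3153  0.018 ] xdir [ 0.307 -0.952  0.02 ] zdir [ 0.009 -0.018 -1.   ] w 0.334 F [0.2 1.2 1.7] q [ 0.7   0.49 -0.14  2.11  0.15  0.53 -0.81]
```

Request:
servo_tool --pt "0 0 -0.03" --pt "0 0 -0.04" --pt "0 0 -0.04" --pt "-0.0164 -0.03 0" --pt "-0.0164 -0.03 0" --pt "-0.0164 -0.03 0" --pt "-0.0164 -0.03 0" --pt "-0.0164 -0.03 0" --pt "-0.0164 -0.03 0" --pt "-0.0164 -0.03 0" --turn '[0,0,0,0,0,0,0,0,0,0]'

```text
time: 5.15
eef_pos: [0.5424, -0.1408, 0.13]
tool_rot: [0.804, -0.594, 0.008, 0.006]
ft_force: [-0.2, -0.4, -0.9]
gripper_width: 0.332
```

Run:
```python
from h import *
st(); p=shot("wrist","w3"); print(mv([.542,-.1415,.048])); print(proj(p,np.array([.525,-.147,.03])))
```

```text
t 5.15 pos [ 0.5424 -0.1408  0.13  ] xdir [ 0.293 -0.956  0.02 ] zdir [ 0.006 -0.019 -1.   ] w 0.332 F [-0.2 -0.4 -0.9] q [ 0.34  0.42 -0.23  1.86  0.15  0.87 -1.24]
[0.0035 0.0068 0.0822]
(np.float64(315.8239705364484), np.float64(223.49050163775917))
```

View pics/w3.png

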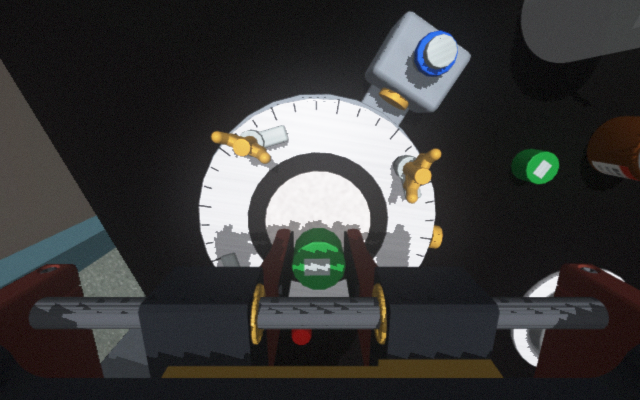

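Request:
servo_tool --pt "0.0005 0.0012 0.015" --pt "0.0005 0.0012 0.015" --pt "0.0005 0.0012 0.015" --pt "0.0005 0.0012 0.01" --pt "0.0005 0.001 0.008" --pt "0 0 0.005" --pt "0 0 0" --pt "0 0 0" --pt "0 0 0" --pt "0 0 0" --turn '[0,0,0,0,0,0,0,0,0,0]'

```text
time: 6.2
eef_pos: [0.5446, -0.1379, 0.0601]
tool_rot: [0.807, -0.59, 0.009, 0.003]
ft_force: [0.3, 0.2, -0.5]
gripper_width: 0.335
```

Run:
```python
from h import *
st(); print(mv([.542,-.1415,.048]))
```

```text
t 6.2 pos [ 0.5446 -0.1379  0.0601] xdir [ 0.303 -0.953  0.018] zdir [ 0.012 -0.015 -1.   ] w 0.335 F [ 0.3  0.2 -0.5] q [ 0.32  0.52 -0.22  1.91  0.18  0.72 -1.27]
[0.0024 0.0037 0.0121]
```

Request:
servo_tool --pt "0.001 0.002 0.004" --pt "0.001 0.002 0.004" --pt "0 0 0.003" --pt "0 0 0.002" --pt "0 0 0" --pt "0 0 0" --pt "0 0 0" --pt "0 0 0" --pt "0 0 0" --pt "0 0 0" --turn '[0,0,0,0,0,0,0,0,0,0]'

```text
time: 7.2
eef_pos: [0.5421, -0.1417, 0.0481]
tool_rot: [0.807, -0.59, 0.01, 0.002]
ft_force: [-0.8, -0.0, 3.1]
gripper_width: 0.331
```

Run:
```python
from h import *
st(); print(mv([.542,-.1415,.048]))
```

```text
t 7.2 pos [ 0.5421 -0.1417  0.0481] xdir [ 0.303 -0.953  0.02 ] zdir [ 0.014 -0.016 -1.   ] w 0.331 F [-0.8 -0.   3.1] q [ 0.32  0.53 -0.21  1.92  0.19  0.69 -1.27]
[-0.0002  0.      0.0001]
```

Request:
servo_tool --pt "0 0 0" --pt "0 0 0" --pt "0 0 0" --pt "0 0 -0.025" --pt "0 0 -0.04" --pt "0 0 -0.04" --pt "0.04 -0.006 0" --pt "0.045 -0.006 0" --pt "0.045 -0.006 0" --pt "0.045 -0.006 0" --turn '[0,0,0,0,0,0,0,0,0,0]' --grip 0.15

```text
time: 8.2
eef_pos: [0.6193, -0.2955, 0.161]
tool_rot: [0.811, -0.585, 0.01, 0.001]
ft_force: [1.1, -0.5, -0.5]
gripper_width: 0.573
```

Run:
```python
from h import *
st(); p=shot("wrist","w4")
print("green",*blobs(p,*GREEN,.02,30),sep="\n")
print(mv([.6293,-.3232,.03]))
q=shot("top","top2"); print("top green",*blobs(q,*GREEN,.018,5),*blobs(q,*GREEN,.048,5),sep="\n")
```

```text
t 8.2 pos [ 0.6193 -0.2955  0.161 ] xdir [ 0.315 -0.949  0.017] zdir [ 0.014 -0.013 -1.   ] w 0.573 F [ 1.1 -0.5 -0.5] q [ 0.5   0.58 -0.2   1.52  0.13  1.04 -0.98]
green
(634, [345.7, 190.4], [0.6316, -0.3241, 0.02])
(627, [133.7, 230.2], [0.5237, -0.1306, 0.02])
(36, [485.1, 253.1], [0.6131, -0.4905, 0.02])
[ 0.0176 -0.0017  0.131 ]
top green
```

Request:
servo_tool --pt "0.006 -0.001 0.02" --pt "0.006 -0.001 0.02" --pt "0.006 0 0.02" --pt "0 0 0.02" --pt "0 0 0.02" --pt "0 0 0.01" --pt "0 0 0" --pt "0 0 0" --pt "0 0 0" --pt "0 0 0" --turn '[0,0,0,0,0,0,0,0,0,0]'

```text
time: 9.3
eef_pos: [0.6282, -0.3178, 0.0434]
tool_rot: [0.809, -0.587, 0.009, 0.002]
ft_force: [0.2, 0.0, 0.5]
gripper_width: 0.574
```

Run:
```python
from h import *
st(); p=shot("wrist","w5"); b=blobs(p,*GREEN,.022,200)
print("green",*b,sep="\n")
print(mv([.631,-.324,.015]))
```

```text
t 9.3 pos [ 0.6282 -0.3178  0.0434] xdir [ 0.31  -0.951  0.017] zdir [ 0.012 -0.013 -1.   ] w 0.574 F [0.2 0.  0.5] q [ 0.51  0.73 -0.18  1.55  0.16  0.86 -0.98]
green
(1655, [327.5, 234.5], [0.6338, -0.3233, 0.022])
[ 0.0062 -0.0004  0.0287]
```

Request:
servo_tool --pt "0.003 -0.001 0.01" --pt "0.003 0 0.01" --pt "0 0 0.007" --pt "0 0 0.002" --pt "0 0 0" --pt "0 0 0" --pt "0 0 0" --pt "0 0 0" --pt "0 0 0" --pt "0 0 0" --turn '[0,0,0,0,0,0,0,0,0,0]'

```text
time: 10.35
eef_pos: [0.6325, -0.3247, 0.0135]
tool_rot: [0.809, -0.588, 0.01, 0.002]
ft_force: [0.8, 0.6, -0.1]
gripper_width: 0.573
```

Request:
servo_tool --pt "0 0 0" --pt "0 0 0" --pt "0 0 0" --pt "0 0 0" --pt "0 0 0" --pt "0 0 -0.01" --pt "0 0 -0.03" --pt "0 0 -0.04" --pt "0 0 -0.04" --pt "0 0 0" --turn '[0,0,0,0,0,0,0,0,0,0]' --grip -1

```text
time: 11.35
eef_pos: [0.63, -0.3224, 0.1388]
tool_rot: [0.809, -0.587, 0.009, 0.002]
ft_force: [1.2, -0.2, -0.7]
gripper_width: 0.336
```

Run:
```python
from h import *
st(); print(mv([.509,-.1515,.135]))
```

```text
t 11.35 pos [ 0.63   -0.3224  0.1388] xdir [ 0.31  -0.951  0.017] zdir [ 0.013 -0.013 -1.   ] w 0.336 F [ 1.2 -0.2 -0.7] q [ 0.52  0.63 -0.19  1.47  0.14  1.03 -0.96]
[-0.2     0.0622 -0.    ]
```

Request:
servo_tool --pt "-0.025 0.0078 0" --pt "-0.025 0.0078 0" --pt "-0.025 0.0078 0" --pt "-0.025 0.0078 0" --pt "-0.025 0.0078 0" --pt "-0.025 0.0078 0" --pt "-0.025 0.0078 0" --pt "-0.022 0.0068 0" --pt "0 0 0" --pt "0 0 0" --turn '[0,0,0,0,0,0,0,0,0,0]'

```text
time: 12.35
eef_pos: [0.5062, -0.1492, 0.139]
tool_rot: [0.809, -0.588, 0.013, 0.002]
ft_force: [-0.0, -0.7, -1.3]
gripper_width: 0.333
```

Run:
```python
from h import *
st(); p=shot("wrist","w6"); print(blobs(p,*GREEN,.052,100)); print(mv([.509,-.1515,.052]))
```

```text
t 12.35 pos [ 0.5062 -0.1492  0.139 ] xdir [ 0.309 -0.951  0.023] zdir [ 0.019 -0.018 -1.   ] w 0.333 F [-0.  -0.7 -1.3] q [ 0.38  0.35 -0.24  1.94  0.13  0.84 -1.19]
[(772, [320.9, 170.3], [0.5389, -0.1438, 0.052]), (2227, [318.4, 257.9], [0.465, -0.1657, 0.052])]
[ 0.0012 -0.0008  0.087 ]
```

View pics/w6.png

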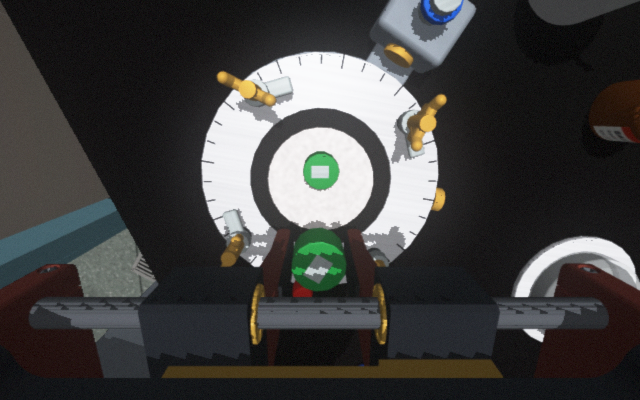

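The puck appears near the disc's centre at (321,171), while I placed it to one side. I'll fit the disc to get its centre.

```bash
cat >> h.py <<'E'
def circ(P):
    A=np.c_[2*P,np.ones(len(P))]; x=np.linalg.lstsq(A,(P**2).sum(1),rcond=None)[0]
    r=np.sqrt(x[2]+x[0]**2+x[1]**2); return x[:2],r
def robust(P):
    for _ in range(6):
        c,r=circ(P); e=abs(np.hypot(*(P-c).T)-r); P=P[e<=max(2*np.median(e),.0008)]
    return c.round(4),r.round(4),len(P)
def rays(p,c,z,r0,r1,dark_to_light=False,n=120):
    "first strong brightness edge along radial rays in world plane z"
    g=cv2.GaussianBlur(cv2.cvtColor(p["pixels"],cv2.COLOR_BGR2GRAY),(3,3),0).astype(float); P=[]
    for a in np.linspace(0,2*np.pi,n,endpoint=False):
        rr=np.arange(r0,r1,.0005); X=np.c_[c[0]+rr*np.cos(a),c[1]+rr*np.sin(a)]
        uv=np.array([proj(p,[*x,z]) for x in X])
        if uv.min()<2 or uv[:,0].max()>637 or uv[:,1].max()>397: continue
        v=cv2.remap(g.astype(np.float32),uv[:,:1].astype(np.float32),uv[:,1:].astype(np.float32),1).ravel()
        d=np.diff(v); d=d if dark_to_light else -d
        i=d.argmax()
        if d[i]>4: P.append(X[i])
    return robust(np.array(P)) if len(P)>8 else None
E
python3 - <<'E'
from h import *
p=shot("wrist")
print(proj(p,[.525,-.147,.03]))
print("disc edge",rays(p,(.525,-.147),.03,.036,.056))
print("gasket out",rays(p,(.525,-.147),.03,.054,.072,True))
c=blobs(p,*GREEN,.052,100)[0]; print(c)
q=shot("top"); print("gasket out top",rays(q,(.525,-.147),.03,.054,.072,True))
E
```

```text
(np.float64(318.7157795839656), np.float64(182.12388490858677))
disc edge (array([ 0.5265, -0.1481]), np.float64(0.0462), 86)
gasket out (array([ 0.5266, -0.1482]), np.float64(0.0619), 96)
(765, [321.0, 170.2], [0.5391, -0.1438, 0.052])
gasket out top (array([ 0.5254, -0.1468]), np.float64(0.0603), 50)
```

Request:
servo_tool --pt "0.001 0 0.015" --pt "0.001 0 0.015" --pt "0.001 0 0.015" --pt "0 0 0.012" --pt "0 0 0.012" --pt "0 0 0.01" --pt "0 0 0.005" --pt "0 0 0" --pt "0 0 0" --pt "0 0 0" --turn '[0,0,0,0,0,0,0,0,0,0]'

```text
time: 13.5
eef_pos: [0.5127, -0.1592, 0.051]
tool_rot: [0.807, -0.591, 0.014, 0.001]
ft_force: [0.8, 0.5, -0.5]
gripper_width: 0.336
```

Run:
```python
from h import *
st(); print(mv([.5085,-.153,.0455]))
```

```text
t 13.5 pos [ 0.5127 -0.1592  0.051 ] xdir [ 0.301 -0.953  0.025] zdir [ 0.022 -0.019 -1.   ] w 0.336 F [ 0.8  0.5 -0.5] q [ 0.37  0.49 -0.21  1.99  0.19  0.65 -1.23]
[-0.0074  0.0022  0.0053]
```

Request:
servo_tool --pt "-0.004 0.001 0" --pt "-0.0035 0.001 0.001" --pt "0 0 0.002" --pt "0 0 0.002" --pt "0 0 0.001" --pt "0 0 0" --pt "0 0 0" --pt "0 0 0" --pt "0 0 0" --pt "0 0 0" --turn '[0,0,0,0,0,0,0,0,0,0]'

```text
time: 14.5
eef_pos: [0.5092, -0.1523, 0.0458]
tool_rot: [0.807, -0.591, 0.016, 0.001]
ft_force: [0.0, 0.1, -0.2]
gripper_width: 0.332
```

Run:
```python
from h import *
st(); print(mv([.5085,-.153,.0455]))
```

```text
t 14.5 pos [ 0.5092 -0.1523  0.0458] xdir [ 0.301 -0.953  0.026] zdir [ 0.024 -0.02  -1.   ] w 0.332 F [ 0.   0.1 -0.2] q [ 0.35  0.49 -0.21  2.    0.19  0.63 -1.25]
[0.0004 0.0009 0.0003]
```

Request:
servo_tool --pt "0 0 0.001" --pt "0 0 0.001" --pt "0 0 0.001" --pt "0 0 0" --pt "0 0 0" --pt "0 0 0" --pt "0 0 0" --pt "0 0 0" --pt "0 0 0" --pt "0 0 0" --turn '[0,0,0,0,0,0,0,0,0,0]'

```text
time: 15.5
eef_pos: [0.5097, -0.1524, 0.044]
tool_rot: [0.807, -0.591, 0.016, 0.001]
ft_force: [-0.8, 0.2, 1.3]
gripper_width: 0.336
```

Request:
servo_tool --pt "0 0 0" --pt "0 0 0" --pt "0 0 0" --pt "0 0 -0.02" --pt "0 0 -0.04" --pt "0 0 -0.04" --pt "0.02 0.02 -0.03" --pt "0.04 0.005 0" --pt "0.04 0.005 0" --pt "0 0 0" --turn '[0,0,0,0,0,0,0,0,0,0]' --grip 0.15

```text
time: 16.5
eef_pos: [0.5081, -0.2562, 0.1815]
tool_rot: [0.808, -0.589, 0.016, 0.001]
ft_force: [-0.3, -0.7, -0.0]
gripper_width: 0.574
```

Run:
```python
from h import *
st(); p=shot("wrist","w7")
print("green",*blobs(p,*GREEN,.052,100),sep="\n"); print("disc",rays(p,(.526,-.1477),.03,.042,.056),rays(p,(.526,-.1477),.03,.054,.072,True))
for c,z in (((.485,-.4535),.0),): print("cover",rays(p,c,.003,.06,.075))
m=cv2.inRange(p["pixels"],(0,0,0),(45,45,45))
print(proj(p,[.485,-.4535,.07]),mv([.485,-.4535,.17]))
q=shot("top"); print("cover top",rays(q,(.485,-.4535),.004,.058,.078))
a=p["pixels"]; cv2.imwrite("pics/w7.png",a)
```

```text
t 16.5 pos [ 0.5081 -0.2562  0.1815] xdir [ 0.306 -0.952  0.028] zdir [ 0.025 -0.021 -0.999] w 0.574 F [-0.3 -0.7 -0. ] q [ 0.54  0.36 -0.21  1.81  0.1   0.95 -0.97]
green
(635, [207.3, 130.4], [0.5388, -0.1453, 0.052])
(593, [210.8, 164.7], [0.5091, -0.1553, 0.052])
disc (array([ 0.5264, -0.1481]), np.float64(0.0463), 120) (array([ 0.5265, -0.1481]), np.float64(0.0619), 120)
cover (array([ 0.4859, -0.4576]), np.float64(0.0675), 53)
(np.float64(494.8848041478052), np.float64(280.3359108383843)) [0.1831 0.0839 0.0144]
cover top (array([ 0.4865, -0.4537]), np.float64(0.0687), 97)
```

View pics/w7.png

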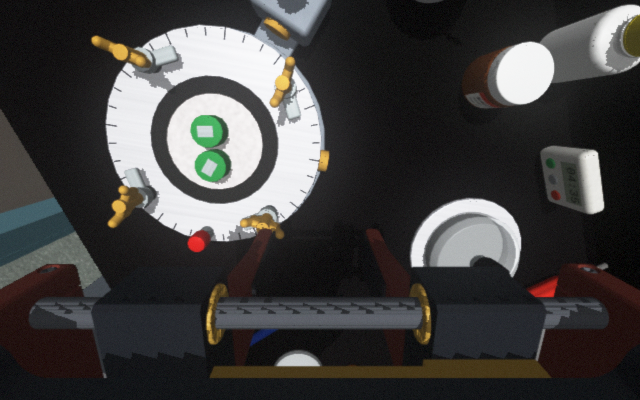

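Request:
servo_tool --pt "0.023 0.0105 0" --pt "0.023 0.0105 0" --pt "0.023 0.0105 0" --pt "0.023 0.0105 0" --pt "0.023 0.0105 0" --pt "0.023 0.0105 0" --pt "0.023 0.0105 0" --pt "0.023 0.0105 0" --pt "0 0 0" --pt "0 0 0" --turn '[0,0,0,0,0,0,0,0,0,0]'

```text
time: 17.6
eef_pos: [0.49, -0.439, 0.1778]
tool_rot: [0.816, -0.578, 0.009, -0.004]
ft_force: [0.7, 0.9, -0.1]
gripper_width: 0.575
```

Run:
```python
from h import *
st(); p=shot("wrist","w8")
print("cover",rays(p,(.486,-.455),.007,.06,.075),"dome",rays(p,(.486,-.455),.034,.045,.056))
for c in rays(p,(.486,-.455),.074,.008,.022,True) or []: print("knob",c)
print(mv([.486,-.455,.1]))
```

```text
t 17.6 pos [ 0.49   -0.439   0.1778] xdir [ 0.332 -0.943  0.01 ] zdir [ 0.018 -0.004 -1.   ] w 0.575 F [ 0.7  0.9 -0.1] q [ 0.77  0.51 -0.16  1.58  0.08  1.04 -0.64]
cover (array([ 0.4873, -0.4553]), np.float64(0.0661), 107) dome (array([ 0.4827, -0.4566]), np.float64(0.0495), 52)
knob [ 0.4892 -0.4541]
knob 0.0138
knob 77
[0.013  0.0101 0.0778]
```

View pics/w8.png

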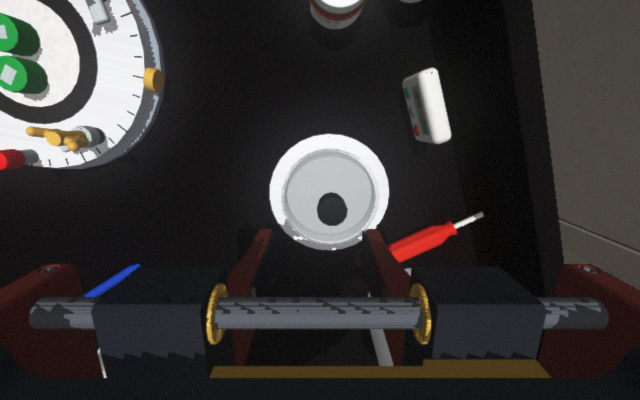

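Request:
servo_tool --pt "0.004 0.003 0.02" --pt "0.004 0.003 0.02" --pt "0.004 0.003 0.02" --pt "0 0 0.015" --pt "0 0 0.003" --pt "0 0 0" --pt "0 0 0" --pt "0 0 0" --pt "0 0 0" --pt "0 0 0" --turn '[0,0,0,0,0,0,0,0,0,0]'

```text
time: 18.65
eef_pos: [0.4938, -0.4433, 0.1017]
tool_rot: [0.82, -0.573, 0.011, -0.006]
ft_force: [-0.0, -0.1, -0.5]
gripper_width: 0.573
```

Run:
```python
from h import *
st(); print(mv([.4873,-.455,.05]))
```

```text
t 18.65 pos [ 0.4938 -0.4433  0.1017] xdir [ 0.344 -0.939  0.011] zdir [ 0.024 -0.003 -1.   ] w 0.573 F [-0.  -0.1 -0.5] q [ 0.77  0.6  -0.15  1.63  0.1   0.9  -0.63]
[0.0081 0.0112 0.0516]
```

Request:
servo_tool --pt "0.004 0.005 0" --pt "0.004 0.005 0.005" --pt "0 0.001 0.015" --pt "0 0 0.015" --pt "0 0 0.012" --pt "0 0 0.003" --pt "0 0 0" --pt "0 0 0" --pt "0 0 0" --pt "0 0 0" --turn '[0,0,0,0,0,0,0,0,0,0]'

```text
time: 19.65
eef_pos: [0.4862, -0.4563, 0.0465]
tool_rot: [0.819, -0.573, 0.01, -0.006]
ft_force: [-0.3, -0.4, 0.7]
gripper_width: 0.576
```

Run:
```python
from h import *
st(); print(mv([.4873,-.455,.05]))
```

```text
t 19.65 pos [ 0.4862 -0.4563  0.0465] xdir [ 0.343 -0.939  0.01 ] zdir [ 0.023 -0.003 -1.   ] w 0.576 F [-0.3 -0.4  0.7] q [ 0.79  0.67 -0.15  1.65  0.11  0.81 -0.62]
[-0.0008 -0.0016 -0.0034]
```

Request:
servo_tool --pt "0 -0.001 -0.002" --pt "0 0 -0.001" --pt "0 0 0" --pt "0 0 0" --pt "0 0 0" --pt "0 0 0" --pt "0 0 0" --pt "0 0 0" --pt "0 0 0" --pt "0 0 0" --turn '[0,0,0,0,0,0,0,0,0,0]' --grip -1

```text
time: 20.65
eef_pos: [0.4877, -0.4557, 0.0508]
tool_rot: [0.82, -0.573, 0.011, -0.006]
ft_force: [-0.4, 1.0, -0.1]
gripper_width: 0.31
```

Run:
```python
from h import *
st(); p=shot("wrist"); print("cover",rays(p,(.487,-.455),.007,.06,.075))
q=shot("top"); print("green",blobs(q,*GREEN,.052,5))
```

```text
t 20.65 pos [ 0.4877 -0.4557  0.0508] xdir [ 0.343 -0.939  0.011] zdir [ 0.025 -0.003 -1.   ] w 0.31 F [-0.4  1.  -0.1] q [ 0.79  0.66 -0.15  1.65  0.11  0.81 -0.62]
cover (array([ 0.4879, -0.4566]), np.float64(0.0659), 79)
green [(155, [286.2, 187.6], [0.5205, -0.1494, 0.052])]
```

Request:
servo_tool --pt "0 0 -0.01" --pt "0 0 -0.015" --pt "0 0 -0.02" --pt "0 0 -0.02" --pt "0 0 -0.02" --pt "0 0 -0.02" --pt "0 0 -0.01" --pt "0 0 0" --pt "0 0 0" --pt "0 0 0" --turn '[0,0,0,0,0,0,0,0,0,0]'

```text
time: 21.75
eef_pos: [0.4831, -0.4545, 0.1746]
tool_rot: [0.82, -0.573, 0.01, -0.006]
ft_force: [-0.0, -0.3, -3.5]
gripper_width: 0.311
```

Run:
```python
from h import *
st(); p=shot("top"); print("green",blobs(p,*GREEN,.052,5)); print(mv([.526,-.1475,.16]))
```

```text
t 21.75 pos [ 0.4831 -0.4545  0.1746] xdir [ 0.343 -0.939  0.01 ] zdir [ 0.023 -0.002 -1.   ] w 0.311 F [-0.  -0.3 -3.5] q [ 0.8   0.52 -0.16  1.57  0.08  1.04 -0.6 ]
green [(150, [286.3, 187.7], [0.5203, -0.1496, 0.052])]
[-0.2736 -0.1456  0.0147]
```

Request:
servo_tool --pt "-0.02 -0.01 0" --pt "-0.032 -0.017 0" --pt "-0.032 -0.017 0" --pt "-0.032 -0.017 0" --pt "-0.032 -0.017 0" --pt "-0.032 -0.017 0" --pt "-0.032 -0.017 0" --pt "-0.03 -0.017 0" --pt "-0.02 -0.01 0" --pt "-0.01 -0.006 0" --turn '[0,0,0,0,0,0,0,0,0,0]'

```text
time: 22.8
eef_pos: [0.5218, -0.1392, 0.1645]
tool_rot: [0.818, -0.575, 0.002, -0.004]
ft_force: [0.6, 0.5, -2.3]
gripper_width: 0.313
```

Run:
```python
from h import *
st(); p=shot("wrist","w9"); print("gasket",rays(p,(.526,-.148),.03,.054,.072,True),"green",blobs(p,*GREEN,.052,50)); print(mv([.526,-.1475,.12]))
c=T(); print("cover flange z", c[2,3]-.05,"cover now",rays(p,c[:2,3],c[2,3]-.05+.007,.06,.075))
```

```text
t 22.8 pos [ 0.5218 -0.1392  0.1645] xdir [ 0.338 -0.941 -0.001] zdir [ 0.008  0.004 -1.   ] w 0.313 F [ 0.6  0.5 -2.3] q [ 0.38  0.35 -0.26  1.87  0.1   0.92 -1.15]
gasket (array([ 0.5266, -0.1481]), np.float64(0.062), 46) green []
[0.0107 0.0003 0.0445]
cover flange z 0.11453047429305709 cover now (array([ 0.5209, -0.14  ]), np.float64(0.0658), 46)
```

View pics/w9.png

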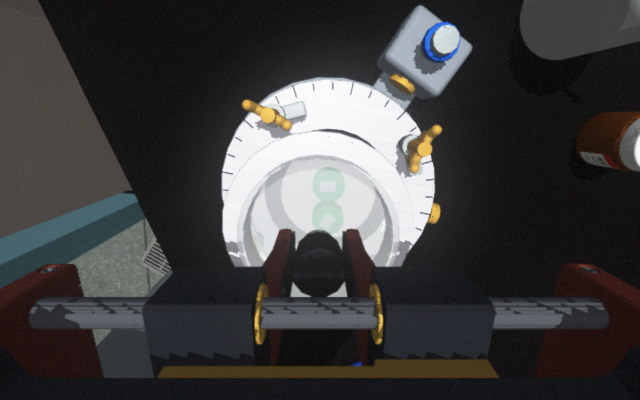

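Request:
servo_tool --pt "0.0055 0 0.005" --pt "0.0055 0 0.01" --pt "0 0 0.01" --pt "0 0 0.01" --pt "0 0 0" --pt "0 0 0" --pt "0 0 0" --pt "0 0 0" --pt "0 0 0" --pt "0 0 0" --turn '[0,0,0,0,0,0,0,0,0,0]'

```text
time: 23.85
eef_pos: [0.5277, -0.1543, 0.1266]
tool_rot: [0.816, -0.577, 0.004, -0.005]
ft_force: [0.3, 1.3, -0.5]
gripper_width: 0.315
```

Run:
```python
from h import *
st(); print(mv([.527,-.1475,.13]))
```

```text
t 23.85 pos [ 0.5277 -0.1543  0.1266] xdir [ 0.333 -0.943  0.001] zdir [ 0.011  0.003 -1.   ] w 0.315 F [ 0.3  1.3 -0.5] q [ 0.39  0.41 -0.24  1.89  0.12  0.85 -1.14]
[-0.0067 -0.0017 -0.0034]
```

Request:
servo_tool --pt "-0.0035 -0.001 0" --pt "-0.0032 -0.0007 0" --pt "0 0 0.005" --pt "-0.001 0 0.01" --pt "-0.001 0 0.01" --pt "0 0 0.005" --pt "0 0 0" --pt "0 0 0" --pt "0 0 0" --pt "0 0 0" --turn '[0,0,0,0,0,0,0,0,0,0]'

```text
time: 24.85
eef_pos: [0.5357, -0.1451, 0.1013]
tool_rot: [0.817, -0.576, 0.013, -0.008]
ft_force: [-0.7, 0.9, 3.7]
gripper_width: 0.316
```

Run:
```python
from h import *
st(); print(mv([.527,-.1475,.09]));p=shot("wrist"); c=T(); print("cover now",rays(p,c[:2,3],c[2,3]-.05+.007,.06,.075))
```

```text
t 24.85 pos [ 0.5357 -0.1451  0.1013] xdir [ 0.335 -0.942  0.011] zdir [ 0.031 -0.001 -1.   ] w 0.316 F [-0.7  0.9  3.7] q [ 0.37  0.44 -0.24  1.91  0.14  0.77 -1.18]
[-0.0008  0.0093  0.011 ]
cover now (array([ 0.5366, -0.1453]), np.float64(0.0649), 33)
```

The cover drifted about 9 mm in +x and touched something. I'll go back up and check before trying again.

Request:
servo_tool --pt "0 0 -0.01" --pt "0 0 -0.01" --pt "0 0 -0.015" --pt "0 0 -0.015" --pt "0 0 -0.01" --pt "0 0 0" --pt "0 0 0" --pt "0 0 0" --pt "0 0 0" --pt "0 0 0" --turn '[0,0,0,0,0,0,0,0,0,0]'

```text
time: 25.9
eef_pos: [0.5295, -0.1452, 0.162]
tool_rot: [0.817, -0.577, 0.009, -0.006]
ft_force: [0.5, -0.0, -2.9]
gripper_width: 0.313
```

Run:
```python
from h import *
st(); p=shot("wrist","w10"); print("gasket",rays(p,(.526,-.148),.03,.054,.072,True)); print(mv([.527,-.1475,.15]))
c=T(); print("cover now",rays(p,c[:2,3],c[2,3]-.05+.007,.06,.075))
```

```text
t 25.9 pos [ 0.5295 -0.1452  0.162 ] xdir [ 0.335 -0.942  0.007] zdir [ 0.021  0.001 -1.   ] w 0.313 F [ 0.5 -0.  -2.9] q [ 0.38  0.36 -0.25  1.87  0.11  0.91 -1.15]
gasket (array([ 0.5267, -0.1483]), np.float64(0.0618), 64)
[0.0013 0.0033 0.0119]
cover now (array([ 0.5345, -0.1443]), np.float64(0.0688), 59)
```

View pics/w10.png

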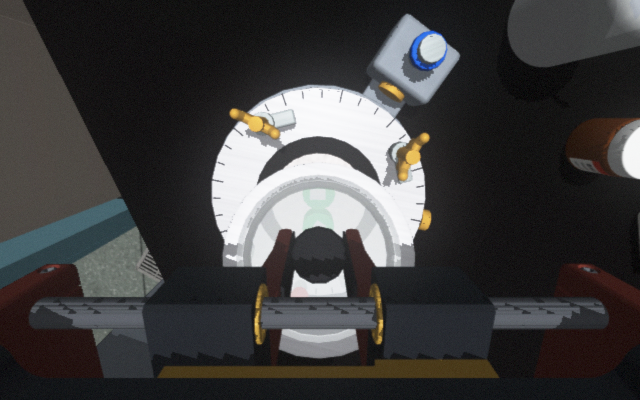

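The cover has tilted in the jaws. A flange edge landed on a wing because the previous descent had a 7 mm lateral error. I'll level it on the open worktop, regrip it, and descend in checked steps.

Request:
servo_tool --pt "0.02 0.01 0" --pt "0.025 0.0125 0" --pt "0.025 0.0125 0" --pt "0.025 0.0125 0" --pt "0.025 0.0125 0" --pt "0.025 0.0125 0" --pt "0.025 0.0125 0" --pt "0.025 0.0125 0" --pt "0.02 0.009 0" --pt "0.01 0.005 0" --turn '[0,0,0,0,0,0,0,0,0,0]'

```text
time: 26.95
eef_pos: [0.4993, -0.4, 0.1566]
tool_rot: [0.819, -0.574, 0.005, -0.007]
ft_force: [0.0, -0.2, -3.5]
gripper_width: 0.31
```

Request:
servo_tool --pt "0 0 0.02" --pt "0 0 0.025" --pt "0 0 0.025" --pt "0 0 0.02" --pt "0 0 0.008" --pt "0 0 0.004" --pt "0 0 0.004" --pt "0 0 0.004" --pt "0 0 0" --pt "0 0 0" --turn '[0,0,0,0,0,0,0,0,0,0]'

```text
time: 27.95
eef_pos: [0.4983, -0.408, 0.0494]
tool_rot: [0.817, -0.576, 0.008, -0.002]
ft_force: [-0.0, -0.1, -1.9]
gripper_width: 0.308
```

Run:
```python
from h import *
st()
```

```text
t 27.95 pos [ 0.4983 -0.408   0.0494] xdir [ 0.335 -0.942  0.011] zdir [ 0.015 -0.006 -1.   ] w 0.308 F [-0.  -0.1 -1.9] q [ 0.72  0.64 -0.15  1.71  0.12  0.79 -0.72]
```

Request:
servo_tool --pt "0 0 0.001" --pt "0 0 0" --pt "0 0 0" --pt "0 0 0" --pt "0 0 0" --pt "0 0 0" --pt "0 0 0" --pt "0 0 0" --pt "0 0 0" --pt "0 0 0" --turn '[0,0,0,0,0,0,0,0,0,0]' --grip 0.0

```text
time: 28.95
eef_pos: [0.5002, -0.4065, 0.0487]
tool_rot: [0.818, -0.576, 0.009, -0.003]
ft_force: [0.9, 0.1, 0.1]
gripper_width: 0.503
```

Run:
```python
from h import *
st(); p=shot("wrist","w11"); c=T(); print("cover now",rays(p,c[:2,3],.007,.06,.075)); q=shot("top"); print(rays(q,c[:2,3],.004,.058,.078))
print("green",blobs(q,*GREEN,.052,5),blobs(p,*GREEN,.052,50))
```

```text
t 28.95 pos [ 0.5002 -0.4065  0.0487] xdir [ 0.337 -0.941  0.011] zdir [ 0.017 -0.006 -1.   ] w 0.503 F [0.9 0.1 0.1] q [ 0.72  0.64 -0.15  1.71  0.12  0.79 -0.72]
cover now (array([ 0.4934, -0.4102]), np.float64(0.0648), 28)
(array([ 0.4851, -0.4193]), np.float64(0.078), 15)
green [(150, [286.3, 187.7], [0.5203, -0.1496, 0.052])] [(209, [516.4, 110.9], [0.6046, -0.4709, 0.052])]
```

Request:
servo_tool --pt "0 0 -0.02" --pt "0 0 -0.03" --pt "0 0 -0.04" --pt "0 0 -0.03" --pt "0 0 0" --pt "0 0 0" --pt "0 0 0" --pt "0 0 0" --pt "0 0 0" --pt "0 0 0" --turn '[0,0,0,0,0,0,0,0,0,0]'

```text
time: 30.05
eef_pos: [0.4958, -0.4041, 0.1678]
tool_rot: [0.818, -0.575, 0.004, -0.003]
ft_force: [0.1, 0.4, 0.6]
gripper_width: 0.501
```

Run:
```python
from h import *
st(); p=shot("wrist","w11"); c=(.496,-.409); r=rays(p,c,.007,.06,.075); print("cover now",r)
print("knob",rays(p,c,.07,.008,.024,True)); print(mv([*r[0],.1]))
print("gasket",rays(p,(.526,-.148),.03,.054,.072,True),blobs(p,*GREEN,.052,50))
```

```text
t 30.05 pos [ 0.4958 -0.4041  0.1678] xdir [ 0.338 -0.941  0.004] zdir [ 0.011 -0.    -1.   ] w 0.501 F [0.1 0.4 0.6] q [ 0.73  0.5  -0.17  1.63  0.09  1.01 -0.69]
cover now (array([ 0.4908, -0.4119]), np.float64(0.0661), 92)
knob (array([ 0.4928, -0.411 ]), np.float64(0.0145), 114)
[0.0055 0.0079 0.0676]
gasket (array([ 0.5264, -0.1482]), np.float64(0.0618), 65) [(1086, [38.6, 47.6], [0.5401, -0.1491, 0.052]), (901, [45.3, 88.7], [0.5099, -0.1578, 0.052])]
```

Request:
servo_tool --pt "0.003 0.004 0.02" --pt "0.0025 0.004 0.02" --pt "0 0 0.015" --pt "0 0 0.01" --pt "0 0 0" --pt "0 0 0" --pt "0 0 0" --pt "0 0 0" --pt "0 0 0" --pt "0 0 0" --turn '[0,0,0,0,0,0,0,0,0,0]'

```text
time: 31.1
eef_pos: [0.4929, -0.4118, 0.1019]
tool_rot: [0.818, -0.575, 0.006, -0.003]
ft_force: [-0.6, -0.6, 1.2]
gripper_width: 0.502
```

Run:
```python
from h import *
st(); print(mv([.4915,-.4116,.052]))
```

```text
t 31.1 pos [ 0.4929 -0.4118  0.1019] xdir [ 0.339 -0.941  0.006] zdir [ 0.013 -0.001 -1.   ] w 0.502 F [-0.6 -0.6  1.2] q [ 0.74  0.57 -0.16  1.68  0.1   0.89 -0.69]
[-0.001   0.0018  0.0498]
```

Request:
servo_tool --pt "-0.001 0.002 0.01" --pt "0 0 0.015" --pt "0 0 0.015" --pt "0 0 0.008" --pt "0 0 0.002" --pt "0 0 0" --pt "0 0 0" --pt "0 0 0" --pt "0 0 0" --pt "0 0 0" --turn '[0,0,0,0,0,0,0,0,0,0]'

```text
time: 32.1
eef_pos: [0.491, -0.4115, 0.0471]
tool_rot: [0.818, -0.575, 0.006, -0.003]
ft_force: [0.2, 0.8, -0.3]
gripper_width: 0.497
```

Run:
```python
from h import *
st(); print(mv([.4915,-.4116,.05]))
```

```text
t 32.1 pos [ 0.491  -0.4115  0.0471] xdir [ 0.339 -0.941  0.005] zdir [ 0.013 -0.001 -1.   ] w 0.497 F [ 0.2  0.8 -0.3] q [ 0.73  0.64 -0.15  1.72  0.12  0.79 -0.7 ]
[ 0.0002 -0.0005 -0.0029]
```

Well centred. Now I'll grip and lift.

Request:
servo_tool --pt "0 0 -0.002" --pt "0 0 0" --pt "0 0 0" --pt "0 0 0" --pt "0 0 0" --pt "0 0 0" --pt "0 0 0" --pt "0 0 0" --pt "0 0 0" --pt "0 0 0" --turn '[0,0,0,0,0,0,0,0,0,0]' --grip -1

```text
time: 33.1
eef_pos: [0.4913, -0.4117, 0.0499]
tool_rot: [0.818, -0.575, 0.006, -0.003]
ft_force: [-0.3, -0.3, -0.5]
gripper_width: 0.313
```

Request:
servo_tool --pt "0 0 -0.01" --pt "0 0 -0.015" --pt "0 0 -0.02" --pt "0 0 -0.02" --pt "0 0 -0.02" --pt "0 0 -0.02" --pt "0 0 -0.01" --pt "0 0 0" --pt "0 0 0" --pt "0 0 0" --turn '[0,0,0,0,0,0,0,0,0,0]'

```text
time: 34.1
eef_pos: [0.488, -0.4106, 0.1741]
tool_rot: [0.818, -0.575, 0.005, -0.003]
ft_force: [0.2, 0.1, -3.8]
gripper_width: 0.312
```

Run:
```python
from h import *
st(); print(mv([.5265,-.148,.165]))
```

```text
t 34.1 pos [ 0.488  -0.4106  0.1741] xdir [ 0.339 -0.941  0.005] zdir [ 0.012 -0.001 -1.   ] w 0.312 F [ 0.2  0.1 -3.8] q [ 0.75  0.49 -0.17  1.63  0.09  1.02 -0.67]
[-0.234  -0.1251  0.0093]
```

Request:
servo_tool --pt "-0.016 -0.009 0" --pt "-0.028 -0.015 0" --pt "-0.028 -0.015 0" --pt "-0.028 -0.015 0" --pt "-0.028 -0.015 0" --pt "-0.028 -0.015 0" --pt "-0.028 -0.015 0" --pt "-0.025 -0.013 0" --pt "-0.015 -0.008 0" --pt "-0.01 -0.005 0" --turn '[0,0,0,0,0,0,0,0,0,0]'

```text
time: 35.1
eef_pos: [0.5216, -0.1271, 0.1653]
tool_rot: [0.819, -0.574, -0.003, -0.003]
ft_force: [0.0, 0.1, -2.3]
gripper_width: 0.315
```

Request:
servo_tool --pt "0 0 0" --pt "0 0 0" --pt "0 0 0.003" --pt "0 0 0.005" --pt "0 0 0.005" --pt "0 0 0.005" --pt "0 0 0" --pt "0 0 0" --pt "0 0 0" --pt "0 0 0" --turn '[0,0,0,0,0,0,0,0,0,0]'

```text
time: 36.1
eef_pos: [0.5198, -0.1292, 0.1439]
tool_rot: [0.818, -0.575, -0.005, -0.002]
ft_force: [0.2, -0.2, -3.0]
gripper_width: 0.311
```

Run:
```python
from h import *
st(); print(mv([.5265,-.148,.145]))
```

```text
t 36.1 pos [ 0.5198 -0.1292  0.1439] xdir [ 0.339 -0.941 -0.01 ] zdir [-0.006  0.008 -1.   ] w 0.311 F [ 0.2 -0.2 -3. ] q [ 0.37  0.38 -0.26  1.89  0.11  0.89 -1.18]
[ 0.02    0.0001 -0.0013]
```

Request:
servo_tool --pt "0.004 0 0" --pt "0.006 0 0" --pt "0.006 0 0" --pt "0.003 0 0" --pt "0.001 0 0" --pt "0 0 0" --pt "0 0 0" --pt "0 0 0" --pt "0 0 0" --pt "0 0 0" --turn '[0,0,0,0,0,0,0,0,0,0]'

```text
time: 37.1
eef_pos: [0.5276, -0.1498, 0.1442]
tool_rot: [0.818, -0.575, -0.004, -0.002]
ft_force: [0.2, -0.2, -2.8]
gripper_width: 0.309
```

Run:
```python
from h import *
st(); print(mv([.5265,-.148,.145])); p=shot("wrist","w12"); c=T(); print("cover now",c[:2,3],rays(p,c[:2,3],c[2,3]-.05+.007,.06,.075),"gasket",rays(p,(.526,-.148),.03,.054,.072,True))
```

```text
t 37.1 pos [ 0.5276 -0.1498  0.1442] xdir [ 0.339 -0.941 -0.009] zdir [-0.005  0.008 -1.   ] w 0.309 F [ 0.2 -0.2 -2.8] q [ 0.39  0.4  -0.25  1.86  0.11  0.9  -1.14]
[-0.0021  0.0004 -0.0008]
cover now [ 0.52755252 -0.14978077] (array([ 0.5262, -0.151 ]), np.float64(0.0656), 38) gasket (array([ 0.5271, -0.148 ]), np.float64(0.0623), 31)
```

View pics/w12.png

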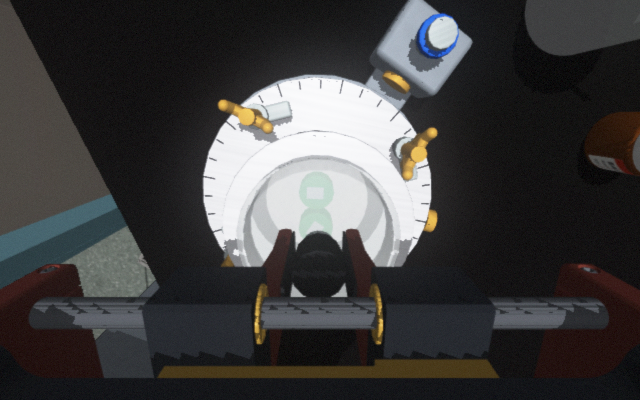

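The cover is level and nearly centred in the view. I'll descend in small steps and check each one.

Request:
servo_tool --pt "-0.001 0 0" --pt "-0.001 0 0.002" --pt "0 0 0.003" --pt "0 0 0.003" --pt "0 0 0.003" --pt "0 0 0.001" --pt "0 0 0" --pt "0 0 0" --pt "0 0 0" --pt "0 0 0" --turn '[0,0,0,0,0,0,0,0,0,0]'

```text
time: 38.15
eef_pos: [0.5267, -0.1474, 0.1309]
tool_rot: [0.818, -0.575, -0.004, -0.002]
ft_force: [-0.1, 0.2, -3.3]
gripper_width: 0.312
```

Run:
```python
from h import *
st(); print(mv([.527,-.148,.12]))
```

```text
t 38.15 pos [ 0.5267 -0.1474  0.1309] xdir [ 0.339 -0.941 -0.009] zdir [-0.005  0.008 -1.   ] w 0.312 F [-0.1  0.2 -3.3] q [ 0.39  0.41 -0.25  1.88  0.12  0.87 -1.15]
[ 0.0008 -0.0001  0.0109]
```

Request:
servo_tool --pt "0 0 0.002" --pt "0 0 0.003" --pt "0 0 0.003" --pt "0 0 0.003" --pt "0 0 0.003" --pt "0 0 0.003" --pt "0 0 0.002" --pt "0 0 0" --pt "0 0 0" --pt "0 0 0" --turn '[0,0,0,0,0,0,0,0,0,0]'

```text
time: 39.15
eef_pos: [0.5265, -0.1472, 0.11]
tool_rot: [0.818, -0.575, -0.005, -0.002]
ft_force: [1.2, -0.6, -2.8]
gripper_width: 0.313
```

Run:
```python
from h import *
st(); print(mv([.527,-.148,.1]))
```

```text
t 39.15 pos [ 0.5265 -0.1472  0.11  ] xdir [ 0.339 -0.941 -0.01 ] zdir [-0.005  0.008 -1.   ] w 0.313 F [ 1.2 -0.6 -2.8] q [ 0.38  0.44 -0.25  1.89  0.13  0.83 -1.16]
[ 0.001  -0.0002  0.01  ]
```

Request:
servo_tool --pt "0 0 0.002" --pt "0.0005 0 0.003" --pt "0 0 0.003" --pt "0 0 0.003" --pt "0 0 0.003" --pt "0 0 0.003" --pt "0 0 0.002" --pt "0 0 0" --pt "0 0 0" --pt "0 0 0" --turn '[0,0,0,0,0,0,0,0,0,0]'

```text
time: 40.15
eef_pos: [0.5267, -0.1476, 0.0893]
tool_rot: [0.818, -0.575, -0.005, -0.002]
ft_force: [0.0, 0.2, -4.2]
gripper_width: 0.311
```

Run:
```python
from h import *
st(); print(mv([.527,-.148,.08]))
```

```text
t 40.15 pos [ 0.5267 -0.1476  0.0893] xdir [ 0.339 -0.941 -0.009] zdir [-0.005  0.008 -1.   ] w 0.311 F [ 0.   0.2 -4.2] q [ 0.38  0.47 -0.24  1.91  0.14  0.79 -1.17]
[ 0.0006 -0.0002  0.0093]
```

Request:
servo_tool --pt "0 0 0.002" --pt "0 0 0.002" --pt "0 0 0.002" --pt "0 0 0.002" --pt "0 0 0.001" --pt "0 0 0.001" --pt "0 0 0" --pt "0 0 0" --pt "0 0 0" --pt "0 0 0" --turn '[0,0,0,0,0,0,0,0,0,0]'

```text
time: 41.15
eef_pos: [0.5271, -0.1472, 0.0805]
tool_rot: [0.818, -0.575, -0.004, -0.002]
ft_force: [-1.9, -0.0, -0.6]
gripper_width: 0.316
```

Run:
```python
from h import *
st(); print(mv([.527,-.148,.08]))
```

```text
t 41.15 pos [ 0.5271 -0.1472  0.0805] xdir [ 0.339 -0.941 -0.008] zdir [-0.004  0.008 -1.   ] w 0.316 F [-1.9 -0.  -0.6] q [ 0.37  0.48 -0.24  1.92  0.15  0.77 -1.17]
[0.0007 0.0004 0.0005]
```

Request:
servo_tool --pt "0 0 0.001" --pt "0 0 0.0005" --pt "0 0 0" --pt "0 0 0" --pt "0 0 0" --pt "0 0 0" --pt "0 0 0" --pt "0 0 0" --pt "0 0 0" --pt "0 0 0" --turn '[0,0,0,0,0,0,0,0,0,0]'

```text
time: 42.15
eef_pos: [0.5272, -0.147, 0.0801]
tool_rot: [0.818, -0.575, -0.004, -0.002]
ft_force: [-2.0, -0.1, 1.3]
gripper_width: 0.307
```

Request:
servo_tool --pt "0 0 0" --pt "0 0 0" --pt "0 0 0" --pt "0 0 -0.01" --pt "0 0 -0.02" --pt "0 0 -0.02" --pt "0 0 -0.03" --pt "0.01 0.03 -0.03" --pt "0.01 0.03 -0.02" --pt "0 0 0" --turn '[0,0,0,0,0,0,0,0,0,0]' --grip 0.0

```text
time: 43.15
eef_pos: [0.4781, -0.1876, 0.2183]
tool_rot: [0.819, -0.573, -0.003, -0.003]
ft_force: [-0.2, 0.3, -0.7]
gripper_width: 0.502
```

```bash
cat >> h.py <<'E'
BR=((12,110,90),(30,255,255))
def wings(p,cen,z=.078):
    m=cv2.inRange(cv2.cvtColor(p["pixels"],cv2.COLOR_BGR2HSV),np.array(BR[0]),np.array(BR[1]))
    v,u=np.nonzero(m); P=np.array([back(p,a,b,z)[:2] for a,b in zip(u,v)])
    n,l=cv2.connectedComponents(m); L=l[v,u]
    for k in np.unique(L):
        Q=P[L==k]
        if len(Q)<20: continue
        c=Q.mean(0); r=np.hypot(*(c-cen))
        if not .07<r<.105: continue
        w,V=np.linalg.eigh(np.cov((Q-c).T)); d=V[:,1]; a=np.degrees(np.arctan2(d[1],d[0])); ra=np.degrees(np.arctan2(*(c-cen)[::-1]))
        # clockwise joint: x axis at radial when .7 ; screw = .7 - (axis-radial)
        e=(a-ra+90)%180-90
        print("wing px",len(Q),"c",c.round(4),"r",r.round(4),"radial",ra.round(1),"axis",a.round(1),"joint~",round(.7-np.radians(e),2),"len",round(3.46*np.sqrt(w[1]),4))
E
python3 - <<'E'
from h import *
st(); p=shot("wrist","w13"); print("flange",rays(p,(.527,-.148),.037,.06,.075)); wings(p,np.array([.5265,-.148]))
q=shot("top","top3"); wings(q,np.array([.5255,-.147])); print(mv([.527,-.148,.2]))
E
```

```text
t 43.15 pos [ 0.4781 -0.1876  0.2183] xdir [ 0.342 -0.94  -0.007] zdir [-0.001  0.007 -1.   ] w 0.502 F [-0.2  0.3 -0.7] q [ 0.49  0.25 -0.25  1.87  0.06  1.03 -1.  ]
flange (array([ 0.53  , -0.1468]), np.float64(0.0687), 10)
wing px 438 c [ 0.5801 -0.0764] r 0.0894 radial 53.2 axis 82.1 joint~ 0.2 len 0.0374
wing px 409 c [ 0.5982 -0.2011] r 0.0892 radial -36.5 axis 173.4 joint~ 0.18 len 0.0377
wing px 146 c [ 0.5434 -0.2432] r 0.0967 radial -79.9 axis -170.2 joint~ -0.87 len 0.0176
wing px 337 c [ 0.4554 -0.0951] r 0.0886 radial 143.3 axis 171.4 joint~ 0.21 len 0.0375
wing px 387 c [ 0.475  -0.2185] r 0.0873 radial -126.2 axis 84.9 joint~ 0.16 len 0.0367
wing px 25 c [ 0.6029 -0.2012] r 0.0945 radial -35.0 axis 175.3 joint~ 0.17 len 0.0343
[-0.0179 -0.0573  0.0163]
```

View pics/w13.png

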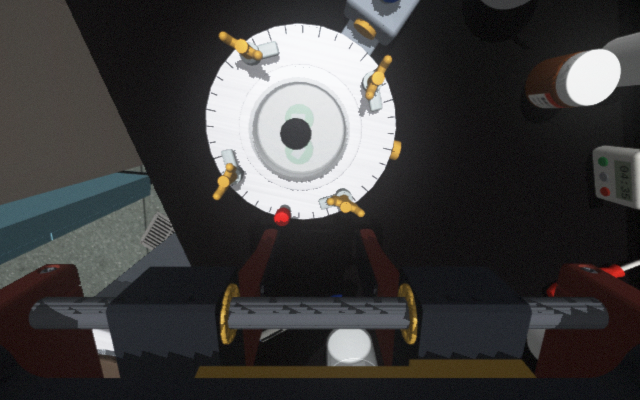

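The cover sits concentric on the gasket with both pucks under the dome. All four wings read about 0.16–0.21. I'll start with the wing at 53° and turn the jaws to match it.

Request:
servo_tool --pt "0 0 0" --pt "0 0 0" --pt "0 0 0" --pt "0 0 0" --pt "0 0 0" --pt "0 0 0" --pt "0 0 0" --pt "0 0 0" --pt "0 0 0" --pt "0 0 0" --turn '[-7,-7.8,-7.8,-7.8,-7.8,-7.8,-7.8,-6,-2,0]' --grip -0.3

```text
time: 44.25
eef_pos: [0.4838, -0.1718, 0.208]
tool_rot: [0.999, -0.039, -0.006, -0.011]
ft_force: [-0.8, -0.4, 0.9]
gripper_width: 0.345
```

Request:
servo_tool --pt "0.008 -0.01 0" --pt "0.012 -0.017 0" --pt "0.012 -0.017 0.01" --pt "0.012 -0.017 0.01" --pt "0.012 -0.017 0.01" --pt "0.011 -0.016 0.01" --pt "0.01 -0.014 0.01" --pt "0.006 -0.01 0.005" --pt "0.003 -0.004 0" --pt "0 0 0" --turn '[0,0,0,0,0,0,0,0,0,0]'

```text
time: 45.25
eef_pos: [0.5876, -0.039, 0.1494]
tool_rot: [0.999, -0.042, -0.007, -0.014]
ft_force: [-0.1, -0.4, 0.1]
gripper_width: 0.351
```

```bash
cat >> h.py <<'E'
CEN=np.array([.5265,-.148]); RA={1:53.4,2:-36.6,3:143.4,4:-126.6}
def wpos(k,r=.088): a=np.radians(RA[k]); return CEN+r*np.array([np.cos(a),np.sin(a)])
def goal(k,j,z):
    "tool shift and turn to straddle wing k at joint value j"
    M=T(); a=np.degrees(np.arctan2(M[1,0],M[0,0])); w=RA[k]+np.degrees(.7-j)+90
    t=(a-w+90)%180-90
    print("wing",k,"shift",mv([*wpos(k),z]),"turn(cw+)",round(t,1),"jaw now",round(a,1))
E
python3 - <<'E'
from h import *
st(); goal(1,.19,.065)
p=shot("wrist","w14"); wings(p,CEN)
P=blobs(p,(100,120,60),(130,255,255),.1,100); print("cap wrist z=.1",P)
q=shot("top"); print("cap top",blobs(q,(100,120,60),(130,255,255),.1,8))
E
```

```text
t 45.25 pos [ 0.5876 -0.039   0.1494] xdir [ 0.996 -0.083 -0.016] zdir [-0.014  0.028 -1.   ] w 0.351 F [-0.1 -0.4  0.1] q [ 0.34  0.49 -0.46  1.74  0.22  0.98 -0.28]
wing 1 shift [-0.004   0.0412  0.0834] turn(cw+) 2.6 jaw now -4.8
wing px 335 c [ 0.5802 -0.0745] r 0.091 radial 53.8 axis 82.1 joint~ 0.21 len 0.0313
wing px 77 c [ 0.4392 -0.092 ] r 0.1037 radial 147.3 axis -144.8 joint~ -0.49 len 0.0145
wing px 4736 c [ 0.6054 -0.1871] r 0.0881 radial -26.4 axis 177.1 joint~ 0.29 len 0.3052
cap wrist z=.1 []
cap top [(29, [301.0, 126.3], [0.6576, -0.189, 0.1]), (215, [325.1, 279.8], [0.3075, -0.2459, 0.1])]
```

Request:
servo_tool --pt "-0.001 0.008 0" --pt "-0.001 0.011 0" --pt "-0.001 0.011 0.005" --pt "-0.001 0.008 0.01" --pt "0 0.003 0.01" --pt "0 0 0.01" --pt "0 0 0" --pt "0 0 0" --pt "0 0 0" --pt "0 0 0" --turn '[0,1,1,0.6,0,0,0,0,0,0]'

```text
time: 46.35
eef_pos: [0.5764, -0.0876, 0.1111]
tool_rot: [0.997, -0.07, -0.008, -0.012]
ft_force: [-0.2, -0.1, 0.3]
gripper_width: 0.354
```

Run:
```python
from h import *
st(); goal(1,.19,.066)
```

```text
t 46.35 pos [ 0.5764 -0.0876  0.1111] xdir [ 0.99  -0.14  -0.017] zdir [-0.013  0.025 -1.   ] w 0.354 F [-0.2 -0.1  0.3] q [ 0.4   0.52 -0.42  1.79  0.23  0.9  -0.27]
wing 1 shift [ 0.0019 -0.0095  0.0453] turn(cw+) -0.7 jaw now -8.1
```

Request:
servo_tool --pt "0.001 -0.003 0" --pt "0.001 -0.003 0" --pt "0 -0.002 0.005" --pt "0 -0.001 0.01" --pt "0 0 0.01" --pt "0 0 0.008" --pt "0 0 0.005" --pt "0 0 0.002" --pt "0 0 0" --pt "0 0 0" --turn '[-0.4,-0.3,0,0,0,0,0,0,0,0]'

```text
time: 47.35
eef_pos: [0.5793, -0.076, 0.0675]
tool_rot: [0.998, -0.063, -0.008, -0.012]
ft_force: [-0.2, 0.1, 0.0]
gripper_width: 0.347
```

Run:
```python
from h import *
st(); goal(1,.19,.066)
```

```text
t 47.35 pos [ 0.5793 -0.076   0.0675] xdir [ 0.992 -0.125 -0.017] zdir [-0.014  0.026 -1.   ] w 0.347 F [-0.2  0.1  0. ] q [ 0.36  0.58 -0.41  1.81  0.27  0.82 -0.3 ]
wing 1 shift [-0.0001  0.0014  0.0014] turn(cw+) 0.2 jaw now -7.2
```

Request:
servo_tool --pt "0 0.001 0.001" --pt "0 0 0" --pt "0 0 0" --pt "0 0 0" --pt "0 0 0" --pt "0 0 0" --pt "0 0 0" --pt "0 0 0" --pt "0 0 0" --pt "0 0 0" --turn '[0,0,0,0,0,0,0,0,0,0]' --grip -1

```text
time: 48.35
eef_pos: [0.5794, -0.0774, 0.0672]
tool_rot: [0.998, -0.063, -0.007, -0.012]
ft_force: [-0.8, -0.4, -1.3]
gripper_width: 0.091
```

Request:
servo_tool --pt "0 0 0" --pt "0 0 0" --pt "0 0 0" --pt "0 0 0" --pt "0 0 0" --pt "0 0 0" --pt "0 0 0" --pt "0 0 0" --pt "0 0 0" --pt "0 0 0" --turn '[2,4,4,4,4,4,4,2,1,0]'

```text
time: 49.35
eef_pos: [0.5793, -0.0773, 0.0672]
tool_rot: [0.945, -0.327, -0.01, -0.01]
ft_force: [-1.0, -0.5, -0.7]
gripper_width: 0.095
```

Run:
```python
from h import *
st(); goal(1,.7,.066); print(bot.state()["ft_torque"])
```

```text
t 49.35 pos [ 0.5793 -0.0773  0.0672] xdir [ 0.786 -0.617 -0.025] zdir [-0.012  0.025 -1.   ] w 0.095 F [-1.  -0.5 -0.7] q [ 0.27  0.56 -0.27  1.82  0.17  0.8  -0.75]
wing 1 shift [-0.0003  0.0002  0.0012] turn(cw+) -1.5 jaw now -38.1
[-0.26060884 -0.3919903   0.08035246]
```

The first screw is at about 0.72. Next is its opposite.

Request:
servo_tool --pt "0 0 0" --pt "0 0 0" --pt "0 0 0" --pt "0 0 -0.015" --pt "0 0 -0.025" --pt "0 0 -0.025" --pt "0 0 -0.02" --pt "0 0 -0.01" --pt "0 0 0" --pt "0 0 0" --turn '[0,0,0,0,0,0,0,0,0,0]' --grip -0.3

```text
time: 50.35
eef_pos: [0.5813, -0.0796, 0.1707]
tool_rot: [0.945, -0.326, -0.009, -0.011]
ft_force: [0.2, -0.8, -1.1]
gripper_width: 0.35
```

Request:
servo_tool --pt "0.001 0.01 0" --pt "0.001 0.02 0" --pt "0.001 0.024 0" --pt "0.001 0.024 0" --pt "0 0.024 0" --pt "0 0.022 0" --pt "0 0.018 0" --pt "0 0.012 0" --pt "0 0.006 0" --pt "0 0.003 0" --turn '[0,0,0,0,0,0,0,0,0,0]'

```text
time: 51.35
eef_pos: [0.4716, -0.2174, 0.1585]
tool_rot: [0.945, -0.326, -0.017, -0.01]
ft_force: [-0.4, -0.2, 0.4]
gripper_width: 0.35
```

Request:
servo_tool --pt "0 0 0" --pt "0 0 0" --pt "0 0 0" --pt "0 0 0" --pt "0 0 0" --pt "0 0 0" --pt "0 0 0" --pt "0 0 0" --pt "0 0 0" --pt "0 0 0" --turn '[-3,-5,-6,-6,-5,-4,-2,-1,0,0]'

```text
time: 52.35
eef_pos: [0.4752, -0.2109, 0.1572]
tool_rot: [0.999, -0.037, -0.013, -0.017]
ft_force: [0.2, 0.8, -0.1]
gripper_width: 0.352
```

Run:
```python
from h import *
st(); goal(4,.17,.12); p=shot("wrist","w15"); wings(p,CEN)
```

```text
t 52.35 pos [ 0.4752 -0.2109  0.1572] xdir [ 0.997 -0.074 -0.028] zdir [-0.026  0.034 -0.999] w 0.352 F [ 0.2  0.8 -0.1] q [ 0.65  0.37 -0.38  1.89  0.13  0.95  0.13]
wing 4 shift [0.0005 0.009  0.0369] turn(cw+) 2.0 jaw now -4.2
wing px 607 c [ 0.5787 -0.0792] r 0.0864 radial 52.8 axis 51.1 joint~ 0.73 len 0.0296
wing px 653 c [ 0.4554 -0.0948] r 0.0888 radial 143.2 axis 172.4 joint~ 0.19 len 0.0374
wing px 190 c [ 0.6185 -0.1709] r 0.0948 radial -14.0 axis 77.9 joint~ 2.24 len 0.0195
wing px 580 c [ 0.5978 -0.2008] r 0.0887 radial -36.5 axis 171.7 joint~ 0.21 len 0.0386
wing px 400 c [ 0.4735 -0.2186] r 0.0883 radial -126.9 axis 88.0 joint~ 0.09 len 0.037
wing px 174 c [ 0.5315 -0.2368] r 0.089 radial -86.7 axis -175.2 joint~ 2.24 len 0.0164
```

Request:
servo_tool --pt "0.001 0.003 0" --pt "0.001 0.004 0.005" --pt "0 0.003 0.012" --pt "0 0.001 0.015" --pt "0 0 0.018" --pt "0 0 0.018" --pt "0 0 0.012" --pt "0 0 0.006" --pt "0 0 0.003" --pt "0 0 0" --turn '[0,0,0,0,0,0,0,0,0,0]'

```text
time: 53.4
eef_pos: [0.473, -0.2214, 0.06]
tool_rot: [0.999, -0.039, -0.014, -0.017]
ft_force: [-0.0, -0.4, 0.6]
gripper_width: 0.35
```

Run:
```python
from h import *
st(); goal(4,.14,.066)
```

```text
t 53.4 pos [ 0.473  -0.2214  0.06  ] xdir [ 0.997 -0.077 -0.03 ] zdir [-0.027  0.035 -0.999] w 0.35 F [-0.  -0.4  0.6] q [ 0.63  0.51 -0.34  1.96  0.2   0.75  0.09]
wing 4 shift [ 0.0007 -0.003  -0.0059] turn(cw+) 0.1 jaw now -4.4
```

Request:
servo_tool --pt "0.001 -0.0015 -0.003" --pt "0 -0.0015 -0.002" --pt "0 0 0" --pt "0 0 0" --pt "0 0 0" --pt "0 0 0" --pt "0 0 0" --pt "0 0 0" --pt "0 0 0" --pt "0 0 0" --turn '[0,0,0,0,0,0,0,0,0,0]' --grip -1

```text
time: 54.4
eef_pos: [0.4735, -0.219, 0.0667]
tool_rot: [0.999, -0.039, -0.014, -0.016]
ft_force: [-2.7, -1.4, -3.0]
gripper_width: 0.093
```

Request:
servo_tool --pt "0 0 0" --pt "0 0 0" --pt "0 0 0" --pt "0 0 0" --pt "0 0 0" --pt "0 0 0" --pt "0 0 0" --pt "0 0 0" --pt "0 0 0" --pt "0 0 0" --turn '[2,4,5,5,5,4,3,2,1,0]'

```text
time: 55.4
eef_pos: [0.4729, -0.2188, 0.0667]
tool_rot: [0.947, -0.322, -0.019, -0.011]
ft_force: [-1.8, -0.9, -3.1]
gripper_width: 0.092
```

Run:
```python
from h import *
st(); goal(4,.7,.066)
```

```text
t 55.4 pos [ 0.4729 -0.2188  0.0667] xdir [ 0.792 -0.609 -0.043] zdir [-0.028  0.033 -0.999] w 0.092 F [-1.8 -0.9 -3.1] q [ 0.51  0.48 -0.2   1.96  0.1   0.75 -0.4 ]
wing 4 shift [ 0.0009 -0.0008  0.0007] turn(cw+) -1.0 jaw now -37.6
```

Request:
servo_tool --pt "0 0 0" --pt "0 0 0" --pt "0 0 0" --pt "0 0 -0.015" --pt "0 0 -0.025" --pt "0 0 -0.025" --pt "0 0 -0.02" --pt "0 0 -0.01" --pt "0 0 0" --pt "0 0 0" --turn '[0,0,0,0,0,0,0,0,0,0]' --grip -0.3

```text
time: 56.4
eef_pos: [0.4777, -0.2216, 0.1661]
tool_rot: [0.947, -0.321, -0.017, -0.012]
ft_force: [-0.2, 0.7, -0.3]
gripper_width: 0.352
```

Request:
servo_tool --pt "0.005 -0.005 0" --pt "0.01 -0.01 0" --pt "0.012 -0.013 0" --pt "0.012 -0.013 0" --pt "0.012 -0.013 0" --pt "0.012 -0.012 0" --pt "0.009 -0.009 0" --pt "0.006 -0.006 0" --pt "0.003 -0.003 0" --pt "0.002 -0.002 0" --turn '[0,0,0,0,0,0,0,0,0,0]'

```text
time: 57.4
eef_pos: [0.6045, -0.1985, 0.1532]
tool_rot: [0.947, -0.32, -0.023, -0.013]
ft_force: [0.0, -0.3, -1.0]
gripper_width: 0.351
```

Request:
servo_tool --pt "0 0 0" --pt "0 0 0" --pt "0 0 0" --pt "0 0 0" --pt "0 0 0" --pt "0 0 0" --pt "0 0 0" --pt "0 0 0" --pt "0 0 0" --pt "0 0 0" --turn '[-5,-8,-8,-8,-8,-8,-8,-8,-5,-2]'

```text
time: 58.4
eef_pos: [0.6016, -0.2006, 0.1523]
tool_rot: [0.958, 0.286, -0.013, -0.024]
ft_force: [-0.3, -1.2, 0.2]
gripper_width: 0.348
```

Request:
servo_tool --pt "0 0 0" --pt "0 0 0" --pt "0 0 0" --pt "0 0 0" --pt "0 0 0" --pt "0 0 0" --pt "0 0 0" --pt "0 0 0" --pt "0 0 0" --pt "0 0 0" --turn '[-5,-8,-8,-8,-8,-6,-4,-2,0,0]'

```text
time: 59.4
eef_pos: [0.5978, -0.2049, 0.1522]
tool_rot: [0.743, 0.669, -0.004, -0.027]
ft_force: [-0.1, -0.6, 0.1]
gripper_width: 0.346
```

Run:
```python
from h import *
st(); goal(2,.2,.066); p=shot("wrist","w16"); wings(p,CEN)
M=np.eye(4); M[:3,:3]=R.from_quat([.818,-.575,-.004,-.002]).as_matrix(); M[:3,3]=[.5276,-.1498,.1442]
p12=dict(p); p12["wfc"]=M@np.array(p["mount"]); q=shot("top")
for z in (.05,.06,.07,.08,.09,.1,.11,.12): print(z,back(p12,438,37,z)[:2].round(3),back(q,301,126.3-2,z)[:2].round(3))
```

```text
t 59.4 pos [ 0.5978 -0.2049  0.1522] xdir [0.106 0.994 0.03 ] zdir [-0.042  0.034 -0.999] w 0.346 F [-0.1 -0.6  0.1] q [ 0.73  0.63 -0.7   1.58  0.4   1.13  1.4 ]
wing 2 shift [0.0017 0.0028 0.0862] turn(cw+) 1.9 jaw now 83.9
wing px 409 c [ 0.4639 -0.0968] r 0.0808 radial 140.7 axis 173.1 joint~ 0.13 len 0.0202
wing px 563 c [ 0.4741 -0.2185] r 0.0878 radial -126.6 axis 52.1 joint~ 0.72 len 0.0361
wing px 191 c [ 0.5396 -0.2467] r 0.0995 radial -82.4 axis -171.1 joint~ 2.25 len 0.0151
wing px 565 c [ 0.5799 -0.0767] r 0.0891 radial 53.2 axis 54.5 joint~ 0.68 len 0.0388
wing px 455 c [ 0.5987 -0.201 ] r 0.0895 radial -36.3 axis 175.4 joint~ 0.15 len 0.0375
wing px 71 c [ 0.6226 -0.1882] r 0.1042 radial -22.7 axis -152.0 joint~ -0.18 len 0.0092
0.05 [ 0.678 -0.187] [ 0.676 -0.184]
0.06 [ 0.675 -0.185] [ 0.673 -0.185]
0.07 [ 0.671 -0.182] [ 0.671 -0.186]
0.08 [ 0.668 -0.18 ] [ 0.668 -0.187]
0.09 [ 0.665 -0.177] [ 0.665 -0.188]
0.1 [ 0.662 -0.175] [ 0.662 -0.189]
0.11 [ 0.658 -0.172] [ 0.659 -0.19 ]
0.12 [ 0.655 -0.17 ] [ 0.657 -0.191]
```

Request:
servo_tool --pt "0.001 0.001 0" --pt "0.001 0.001 0.005" --pt "0 0.001 0.01" --pt "0 0 0.014" --pt "0 0 0.016" --pt "0 0 0.016" --pt "0 0 0.01" --pt "0 0 0.006" --pt "0 0 0.002" --pt "0 0 0" --turn '[0,0.5,0.5,0,0,0,0,0,0,0]'

```text
time: 60.5
eef_pos: [0.5963, -0.1992, 0.0638]
tool_rot: [0.75, 0.661, -0.005, -0.028]
ft_force: [-0.6, -0.9, -0.1]
gripper_width: 0.346
```

Run:
```python
from h import *
st(); goal(2,.18,.066)
```

```text
t 60.5 pos [ 0.5963 -0.1992  0.0638] xdir [0.125 0.992 0.03 ] zdir [-0.046  0.036 -0.998] w 0.346 F [-0.6 -0.9 -0.1] q [ 0.69  0.72 -0.65  1.65  0.47  0.98  1.33]
wing 2 shift [-0.001   0.0008 -0.0023] turn(cw+) -0.4 jaw now 82.8
```

Request:
servo_tool --pt "-0.001 0.001 -0.002" --pt "0 0 0" --pt "0 0 0" --pt "0 0 0" --pt "0 0 0" --pt "0 0 0" --pt "0 0 0" --pt "0 0 0" --pt "0 0 0" --pt "0 0 0" --turn '[0,0,0,0,0,0,0,0,0,0]' --grip -1

```text
time: 61.5
eef_pos: [0.5983, -0.2004, 0.0674]
tool_rot: [0.749, 0.662, -0.005, -0.027]
ft_force: [0.2, 1.4, -2.5]
gripper_width: 0.089
```

Request:
servo_tool --pt "0 0 0" --pt "0 0 0" --pt "0 0 0" --pt "0 0 0" --pt "0 0 0" --pt "0 0 0" --pt "0 0 0" --pt "0 0 0" --pt "0 0 0" --pt "0 0 0" --turn '[2,4,4,4,4,4,3,2,1,0]'

```text
time: 62.5
eef_pos: [0.598, -0.2012, 0.0674]
tool_rot: [0.892, 0.452, -0.012, -0.025]
ft_force: [-0.1, 0.4, -1.6]
gripper_width: 0.092
```

Run:
```python
from h import *
st(); goal(2,.7,.066)
```

```text
t 62.5 pos [ 0.598  -0.2012  0.0674] xdir [0.591 0.806 0.002] zdir [-0.044  0.034 -0.998] w 0.092 F [-0.1  0.4 -1.6] q [ 0.62  0.69 -0.53  1.65  0.37  0.96  0.89]
wing 2 shift [ 0.0001 -0.001   0.0014] turn(cw+) 0.4 jaw now 53.8
```

Request:
servo_tool --pt "0 0 0" --pt "0 0 0" --pt "0 0 0" --pt "0 0 -0.015" --pt "0 0 -0.025" --pt "0 0 -0.025" --pt "0 0 -0.02" --pt "0 0 -0.01" --pt "0 0 0" --pt "0 0 0" --turn '[0,0,0,0,0,0,0,0,0,0]' --grip -0.3

```text
time: 63.5
eef_pos: [0.6034, -0.2052, 0.1716]
tool_rot: [0.891, 0.453, -0.01, -0.024]
ft_force: [-0.8, 0.3, -0.9]
gripper_width: 0.352
```

Request:
servo_tool --pt "0 -0.01 0" --pt "0 -0.02 0" --pt "0 -0.024 0" --pt "0 -0.024 0" --pt "0 -0.024 0" --pt "0 -0.022 0" --pt "0 -0.018 0" --pt "0 -0.012 0" --pt "0 -0.006 0" --pt "0 -0.003 0" --turn '[0,0,0,0,0,0,0,0,0,0]'

```text
time: 64.5
eef_pos: [0.4568, -0.1019, 0.1717]
tool_rot: [0.891, 0.453, -0.016, -0.03]
ft_force: [-0.2, 0.2, -0.1]
gripper_width: 0.349
```

Request:
servo_tool --pt "0 0 0" --pt "0 0 0" --pt "0 0 0" --pt "0 0 0" --pt "0 0 0" --pt "0 0 0" --pt "0 0 0" --pt "0 0 0" --pt "0 0 0" --pt "0 0 0" --turn '[-2,-4,-5,-5,-5,-4,-2,-1,0,0]'

```text
time: 65.5
eef_pos: [0.4599, -0.1045, 0.1701]
tool_rot: [0.75, 0.66, -0.007, -0.034]
ft_force: [-0.1, -0.2, 0.1]
gripper_width: 0.351
```

Run:
```python
from h import *
st(); goal(3,.19,.066); p=shot("wrist"); wings(p,CEN)
```

```text
t 65.5 pos [ 0.4599 -0.1045  0.1701] xdir [0.128 0.991 0.034] zdir [-0.055  0.041 -0.998] w 0.351 F [-0.1 -0.2  0.1] q [ 0.77  0.36 -0.77  1.95  0.25  1.    1.33]
wing 3 shift [0.0048 0.0011 0.1044] turn(cw+) 0.0 jaw now 82.6
wing px 35 c [ 0.4402 -0.0932] r 0.1023 radial 147.6 axis 174.3 joint~ 0.23 len 0.0056
wing px 222 c [ 0.462  -0.0959] r 0.083 radial 141.1 axis 174.0 joint~ 0.13 len 0.0247
wing px 657 c [ 0.4706 -0.2174] r 0.0891 radial -128.8 axis 59.5 joint~ 0.55 len 0.0345
wing px 305 c [ 0.5645 -0.0534] r 0.1019 radial 68.1 axis -178.9 joint~ 1.87 len 0.0641
wing px 44 c [ 0.5818 -0.0807] r 0.0871 radial 50.6 axis -160.8 joint~ 1.25 len 0.0085
wing px 1052 c [ 0.6151 -0.1339] r 0.0898 radial 9.1 axis 78.1 joint~ -0.51 len 0.1082
wing px 48 c [ 0.6065 -0.195 ] r 0.0928 radial -30.4 axis 81.6 joint~ 1.89 len 0.0133
```

Request:
servo_tool --pt "0.001 0 0" --pt "0.002 0.001 0.006" --pt "0.001 0 0.013" --pt "0 0 0.017" --pt "0 0 0.019" --pt "0 0 0.018" --pt "0 0 0.013" --pt "0 0 0.008" --pt "0 0 0.003" --pt "0 0 0" --turn '[0,0,0,0,0,0,0,0,0,0]'

```text
time: 66.55
eef_pos: [0.455, -0.0946, 0.0652]
tool_rot: [0.75, 0.66, -0.007, -0.034]
ft_force: [0.4, 1.1, 0.6]
gripper_width: 0.351
```

Run:
```python
from h import *
st(); goal(3,.19,.066)
```

```text
t 66.55 pos [ 0.455  -0.0946  0.0652] xdir [0.128 0.991 0.035] zdir [-0.056  0.042 -0.998] w 0.351 F [0.4 1.1 0.6] q [ 0.67  0.5  -0.69  2.05  0.39  0.79  1.19]
wing 3 shift [-0.0008  0.0009 -0.0009] turn(cw+) 0.0 jaw now 82.6
```

Request:
servo_tool --pt "0 0 0" --pt "0 0 0" --pt "0 0 0" --pt "0 0 0" --pt "0 0 0" --pt "0 0 0" --pt "0 0 0" --pt "0 0 0" --pt "0 0 0" --pt "0 0 0" --turn '[0,0,0,0,0,0,0,0,0,0]' --grip -1

```text
time: 67.55
eef_pos: [0.4561, -0.0945, 0.0666]
tool_rot: [0.75, 0.661, -0.006, -0.033]
ft_force: [1.1, 1.9, -4.3]
gripper_width: 0.095
```

Request:
servo_tool --pt "0 0 0" --pt "0 0 0" --pt "0 0 0" --pt "0 0 0" --pt "0 0 0" --pt "0 0 0" --pt "0 0 0" --pt "0 0 0" --pt "0 0 0" --pt "0 0 0" --turn '[2,4,4,4,4,4,3,2,1,0]'

```text
time: 68.55
eef_pos: [0.456, -0.0947, 0.0666]
tool_rot: [0.895, 0.444, -0.014, -0.03]
ft_force: [-0.1, 0.7, -4.0]
gripper_width: 0.088
```

Run:
```python
from h import *
st(); goal(3,.7,.066); p=shot("wrist"); wings(p,CEN)
```

```text
t 68.55 pos [ 0.456  -0.0947  0.0666] xdir [0.605 0.796 0.001] zdir [-0.053  0.041 -0.998] w 0.088 F [-0.1  0.7 -4. ] q [ 0.58  0.47 -0.56  2.06  0.3   0.76  0.76]
wing 3 shift [-0.0008  0.0005  0.0005] turn(cw+) -0.7 jaw now 52.7
wing px 992 c [ 0.456 -0.095] r 0.0882 radial 143.1 axis 143.0 joint~ 0.7 len 0.0376
```

All four screws are now at about half. For the tightening round I'll start with the wing I'm holding, then its opposite, then the other pair.

Request:
servo_tool --pt "0 0 0" --pt "0 0 0" --pt "0 0 0" --pt "0 0 0" --pt "0 0 0" --pt "0 0 0" --pt "0 0 0" --pt "0 0 0" --pt "0 0 0" --pt "0 0 0" --turn '[2,5,5,5,5,5,4,4,3,3]'

```text
time: 69.6
eef_pos: [0.4558, -0.0947, 0.0667]
tool_rot: [0.996, 0.081, -0.024, -0.024]
ft_force: [-0.2, 1.0, -3.8]
gripper_width: 0.096
```

Request:
servo_tool --pt "0 0 0" --pt "0 0 0" --pt "0 0 0" --pt "0 0 0" --pt "0 0 0" --pt "0 0 0" --pt "0 0 0" --pt "0 0 0" --pt "0 0 0" --pt "0 0 0" --turn '[3,3,3,3,0,0,0,0,0,0]'

```text
time: 70.6
eef_pos: [0.4566, -0.095, 0.0667]
tool_rot: [0.999, -0.026, -0.026, -0.02]
ft_force: [0.1, -1.3, -4.1]
gripper_width: 0.138
```

Run:
```python
from h import *
st(); goal(3,1.4,.066); print(bot.state()["ft_torque"])
```

```text
t 70.6 pos [ 0.4566 -0.095   0.0667] xdir [ 0.997 -0.051 -0.052] zdir [-0.05   0.042 -0.998] w 0.138 F [ 0.1 -1.3 -4.1] q [ 0.39  0.43 -0.32  2.07  0.14  0.72 -0.07]
wing 3 shift [-0.0007  0.0006  0.0007] turn(cw+) -16.2 jaw now -2.9
[-0.13544614 -0.48973524  0.80123605]
```

Screw at 143° is firmly at its stop: the jaws slipped past it and the torque rose to 0.8 N m. Next is its opposite.

Request:
servo_tool --pt "0 0 0" --pt "0 0 0" --pt "0 0 0" --pt "0 0 -0.015" --pt "0 0 -0.025" --pt "0 0 -0.025" --pt "0 0 -0.02" --pt "0 0 -0.01" --pt "0 0 0" --pt "0 0 0" --turn '[0,0,0,0,0,0,0,0,0,0]' --grip -0.3

```text
time: 71.6
eef_pos: [0.4615, -0.0989, 0.1654]
tool_rot: [0.999, -0.03, -0.026, -0.022]
ft_force: [-1.3, -0.6, 0.1]
gripper_width: 0.35
```

Request:
servo_tool --pt "0.008 0.005 0" --pt "0.017 0.011 0" --pt "0.02 0.014 0" --pt "0.02 0.014 0" --pt "0.02 0.013 0" --pt "0.018 0.012 0" --pt "0.014 0.01 0" --pt "0.01 0.007 0" --pt "0.005 0.004 0" --pt "0.003 0.002 0" --turn '[0,0,0,0,0,0,0,0,0,0]'

```text
time: 72.6
eef_pos: [0.5933, -0.2045, 0.1394]
tool_rot: [0.999, -0.03, -0.034, -0.023]
ft_force: [-0.6, 0.2, 0.6]
gripper_width: 0.348
```

Request:
servo_tool --pt "0 0 0" --pt "0 0 0" --pt "0 0 0" --pt "0 0 0" --pt "0 0 0" --pt "0 0 0" --pt "0 0 0" --pt "0 0 0" --pt "0 0 0" --pt "0 0 0" --turn '[-4,-7,-8,-8,-8,-8,-6,-4,-2,0]'

```text
time: 73.6
eef_pos: [0.5899, -0.202, 0.1345]
tool_rot: [0.89, 0.454, -0.022, -0.039]
ft_force: [-0.1, -0.4, -0.2]
gripper_width: 0.349
```

Run:
```python
from h import *
st(); goal(2,.7,.066)
```

```text
t 73.6 pos [ 0.5899 -0.202   0.1345] xdir [ 0.587  0.809 -0.004] zdir [-0.075  0.05  -0.996] w 0.349 F [-0.1 -0.4 -0.2] q [ 0.61  0.61 -0.51  1.6   0.28  1.1   0.97]
wing 2 shift [0.0058 0.0111 0.0678] turn(cw+) 0.6 jaw now 54.0
```

Request:
servo_tool --pt "0.002 0.003 0" --pt "0.002 0.004 0.003" --pt "0.001 0.003 0.008" --pt "0 0.001 0.012" --pt "0 0 0.012" --pt "0 0 0.012" --pt "0 0 0.009" --pt "0 0 0.005" --pt "0 0 0.002" --pt "0 0 0" --turn '[0,0,0.5,0,0,0,0,0,0,0]'

```text
time: 74.6
eef_pos: [0.596, -0.2003, 0.0627]
tool_rot: [0.893, 0.448, -0.024, -0.041]
ft_force: [-0.9, -0.2, 0.6]
gripper_width: 0.348
```

Run:
```python
from h import *
st(); goal(2,.7,.066)
```

```text
t 74.6 pos [ 0.596  -0.2003  0.0627] xdir [ 0.597  0.802 -0.006] zdir [-0.079  0.051 -0.996] w 0.348 F [-0.9 -0.2  0.6] q [ 0.59  0.7  -0.48  1.63  0.32  0.99  0.93]
wing 2 shift [ 0.0005  0.0007 -0.0034] turn(cw+) -0.1 jaw now 53.3
```

Request:
servo_tool --pt "0.001 0.001 -0.003" --pt "0 0 0" --pt "0 0 0" --pt "0 0 0" --pt "0 0 0" --pt "0 0 0" --pt "0 0 0" --pt "0 0 0" --pt "0 0 0" --pt "0 0 0" --turn '[0,0,0,0,0,0,0,0,0,0]' --grip -1

```text
time: 75.6
eef_pos: [0.598, -0.2011, 0.0669]
tool_rot: [0.893, 0.448, -0.023, -0.04]
ft_force: [-0.7, -0.9, -2.2]
gripper_width: 0.089
```

Request:
servo_tool --pt "0 0 0" --pt "0 0 0" --pt "0 0 0" --pt "0 0 0" --pt "0 0 0" --pt "0 0 0" --pt "0 0 0" --pt "0 0 0" --pt "0 0 0" --pt "0 0 0" --turn '[2,5,5,5,5,5,5,4,4,4]'

```text
time: 76.6
eef_pos: [0.5967, -0.2019, 0.067]
tool_rot: [0.997, 0.057, -0.038, -0.028]
ft_force: [-0.5, -1.6, -2.5]
gripper_width: 0.11
```

Run:
```python
from h import *
st(); goal(2,1.4,.066); print(bot.state()["ft_torque"])
```

```text
t 76.6 pos [ 0.5967 -0.2019  0.067 ] xdir [ 0.991  0.116 -0.073] zdir [-0.079  0.051 -0.996] w 0.11 F [-0.5 -1.6 -2.5] q [ 0.46  0.66 -0.28  1.63  0.17  0.96  0.23]
wing 2 shift [ 0.0006 -0.0013  0.001 ] turn(cw+) -6.6 jaw now 6.7
[ 0.09721402 -0.35695824  0.69015978]
```

Request:
servo_tool --pt "0 0 0" --pt "0 0 0" --pt "0 0 0" --pt "0 0 -0.015" --pt "0 0 -0.02" --pt "0 0 -0.02" --pt "0 0 -0.015" --pt "0 0 -0.01" --pt "0 0 0" --pt "0 0 0" --turn '[0,0,0,0,0,0,0,0,0,0]' --grip -0.3

```text
time: 77.6
eef_pos: [0.6055, -0.2051, 0.1559]
tool_rot: [0.997, 0.059, -0.035, -0.028]
ft_force: [0.6, -0.2, 0.6]
gripper_width: 0.354
```

Request:
servo_tool --pt "-0.008 0 0" --pt "-0.015 0 0" --pt "-0.018 0 0" --pt "-0.018 0 0" --pt "-0.017 0 0" --pt "-0.015 0 0" --pt "-0.013 0 0" --pt "-0.01 0 0" --pt "-0.006 0 0" --pt "-0.003 0 0" --turn '[0,0,0,0,0,0,0,0,0,0]'

```text
time: 78.6
eef_pos: [0.4702, -0.2189, 0.1575]
tool_rot: [0.997, 0.059, -0.042, -0.03]
ft_force: [0.5, -0.3, -0.1]
gripper_width: 0.349
```

Request:
servo_tool --pt "0 0 0" --pt "0 0 0" --pt "0 0 0" --pt "0 0 0" --pt "0 0 0" --pt "0 0 0" --pt "0 0 0" --pt "0 0 0" --pt "0 0 0" --pt "0 0 0" --turn '[4,6,6,6,6,6,5,3,1,0]'

```text
time: 79.6
eef_pos: [0.4723, -0.2172, 0.156]
tool_rot: [0.945, -0.323, -0.05, -0.013]
ft_force: [0.0, -0.3, -0.9]
gripper_width: 0.35
```

Run:
```python
from h import *
st(); goal(4,.715,.066)
```

```text
t 79.6 pos [ 0.4723 -0.2172  0.156 ] xdir [ 0.787 -0.609 -0.104] zdir [-0.087  0.057 -0.995] w 0.35 F [ 0.  -0.3 -0.9] q [ 0.47  0.38 -0.15  1.85  0.04  1.02 -0.35]
wing 4 shift [ 0.0116 -0.0007  0.0893] turn(cw+) -0.3 jaw now -37.7
```

Request:
servo_tool --pt "0.002 0 0" --pt "0.003 0 0.004" --pt "0.003 0 0.01" --pt "0.002 0 0.015" --pt "0.001 0 0.016" --pt "0 0 0.016" --pt "0 0 0.012" --pt "0 0 0.007" --pt "0 0 0.002" --pt "0 0 0" --turn '[0,0,0,0,0,0,0,0,0,0]'

```text
time: 80.6
eef_pos: [0.4744, -0.2201, 0.066]
tool_rot: [0.946, -0.32, -0.051, -0.013]
ft_force: [0.3, -0.4, -0.1]
gripper_width: 0.354
```

Run:
```python
from h import *
st(); goal(4,.715,.066)
```

```text
t 80.6 pos [ 0.4744 -0.2201  0.066 ] xdir [ 0.789 -0.605 -0.105] zdir [-0.087  0.058 -0.994] w 0.354 F [ 0.3 -0.4 -0.1] q [ 0.47  0.51 -0.14  1.91  0.06  0.83 -0.36]
wing 4 shift [-0.0012 -0.0009  0.0001] turn(cw+) -0.0 jaw now -37.5
```

Request:
servo_tool --pt "-0.001 -0.001 0" --pt "0 0 0" --pt "0 0 0" --pt "0 0 0" --pt "0 0 0" --pt "0 0 0" --pt "0 0 0" --pt "0 0 0" --pt "0 0 0" --pt "0 0 0" --turn '[0,0,0,0,0,0,0,0,0,0]' --grip -1

```text
time: 81.6
eef_pos: [0.4742, -0.2184, 0.0673]
tool_rot: [0.946, -0.32, -0.05, -0.013]
ft_force: [-1.7, 1.1, -2.6]
gripper_width: 0.109
```

Request:
servo_tool --pt "0 0 0" --pt "0 0 0" --pt "0 0 0" --pt "0 0 0" --pt "0 0 0" --pt "0 0 0" --pt "0 0 0" --pt "0 0 0" --pt "0 0 0" --pt "0 0 0" --turn '[2,5,5,5,5,5,5,4,4,4]'

```text
time: 82.6
eef_pos: [0.4738, -0.2185, 0.0675]
tool_rot: [0.743, -0.668, -0.052, 0.008]
ft_force: [-2.5, 0.5, 0.1]
gripper_width: 0.117
```

Run:
```python
from h import *
st(); goal(4,1.4,.066); print(bot.state()["ft_torque"])
```

```text
t 82.6 pos [ 0.4738 -0.2185  0.0675] xdir [ 0.103 -0.992 -0.066] zdir [-0.087  0.057 -0.995] w 0.117 F [-2.5  0.5  0.1] q [ 0.31  0.5   0.06  1.92 -0.07  0.83 -1.05]
wing 4 shift [ 0.0003 -0.0004  0.0014] turn(cw+) -7.4 jaw now -84.1
[-0.17278829 -0.12142518  0.74116169]
```

Request:
servo_tool --pt "0 0 0" --pt "0 0 0" --pt "0 0 0" --pt "0 0 -0.015" --pt "0 0 -0.025" --pt "0 0 -0.025" --pt "0 0 -0.02" --pt "0 0 -0.01" --pt "0 0 0" --pt "0 0 0" --turn '[0,0,0,0,0,0,0,0,0,0]' --grip -0.3

```text
time: 83.6
eef_pos: [0.4838, -0.2245, 0.1657]
tool_rot: [0.743, -0.667, -0.05, 0.007]
ft_force: [0.8, 0.8, -1.1]
gripper_width: 0.351
```

Request:
servo_tool --pt "-0.008 -0.006 0" --pt "-0.016 -0.013 0" --pt "-0.019 -0.016 0" --pt "-0.019 -0.016 0" --pt "-0.018 -0.015 0" --pt "-0.016 -0.013 0" --pt "-0.013 -0.011 0" --pt "-0.01 -0.008 0" --pt "-0.005 -0.004 0" --pt "-0.003 -0.002 0" --turn '[0,0,0,0,0,0,0,0,0,0]'

```text
time: 84.6
eef_pos: [0.5736, -0.0759, 0.1562]
tool_rot: [0.743, -0.667, -0.057, 0.01]
ft_force: [-1.0, -0.7, 0.5]
gripper_width: 0.353
```

Request:
servo_tool --pt "0 0 0" --pt "0 0 0" --pt "0 0 0" --pt "0 0 0" --pt "0 0 0" --pt "0 0 0" --pt "0 0 0" --pt "0 0 0" --pt "0 0 0" --pt "0 0 0" --turn '[-4,-6,-7,-7,-7,-6,-5,-3,-1,0]'

```text
time: 85.6
eef_pos: [0.5706, -0.0842, 0.156]
tool_rot: [0.948, -0.314, -0.057, -0.012]
ft_force: [-1.4, -0.9, -0.1]
gripper_width: 0.351
```

Run:
```python
from h import *
st(); goal(1,.72,.066)
```

```text
t 85.6 pos [ 0.5706 -0.0842  0.156 ] xdir [ 0.797 -0.593 -0.115] zdir [-0.1    0.058 -0.993] w 0.351 F [-1.4 -0.9 -0.1] q [ 0.21  0.48 -0.17  1.7   0.03  1.07 -0.59]
wing 1 shift [ 0.0129 -0.0117  0.089 ] turn(cw+) 1.1 jaw now -36.7
```

Request:
servo_tool --pt "0.003 -0.003 0" --pt "0.004 -0.004 0.004" --pt "0.003 -0.003 0.01" --pt "0.002 -0.001 0.015" --pt "0 0 0.016" --pt "0 0 0.016" --pt "0 0 0.012" --pt "0 0 0.007" --pt "0 0 0.002" --pt "0 0 0" --turn '[0,0.5,0.5,0,0,0,0,0,0,0]'

```text
time: 86.6
eef_pos: [0.5783, -0.0769, 0.0631]
tool_rot: [0.944, -0.325, -0.059, -0.01]
ft_force: [-0.4, -0.3, 1.2]
gripper_width: 0.35
```

Run:
```python
from h import *
st(); goal(1,.72,.066)
```

```text
t 86.6 pos [ 0.5783 -0.0769  0.0631] xdir [ 0.782 -0.612 -0.118] zdir [-0.104  0.058 -0.993] w 0.35 F [-0.4 -0.3  1.2] q [ 0.19  0.6  -0.15  1.75  0.04  0.91 -0.63]
wing 1 shift [ 0.0005  0.     -0.003 ] turn(cw+) -0.3 jaw now -38.0
```

Request:
servo_tool --pt "0 0 -0.003" --pt "0 0 0" --pt "0 0 0" --pt "0 0 0" --pt "0 0 0" --pt "0 0 0" --pt "0 0 0" --pt "0 0 0" --pt "0 0 0" --pt "0 0 0" --turn '[0,0,0,0,0,0,0,0,0,0]' --grip -1

```text
time: 87.6
eef_pos: [0.5789, -0.0767, 0.0675]
tool_rot: [0.944, -0.324, -0.058, -0.011]
ft_force: [-1.7, 1.1, -2.2]
gripper_width: 0.114
```

Request:
servo_tool --pt "0 0 0" --pt "0 0 0" --pt "0 0 0" --pt "0 0 0" --pt "0 0 0" --pt "0 0 0" --pt "0 0 0" --pt "0 0 0" --pt "0 0 0" --pt "0 0 0" --turn '[2,5,5,5,5,5,5,4,4,4]'

```text
time: 88.6
eef_pos: [0.5793, -0.0774, 0.0677]
tool_rot: [0.739, -0.671, -0.057, 0.013]
ft_force: [-1.5, 0.0, -2.9]
gripper_width: 0.117
```

Run:
```python
from h import *
st(); goal(1,1.4,.066); print(bot.state()["ft_torque"])
```

```text
t 88.6 pos [ 0.5793 -0.0774  0.0677] xdir [ 0.094 -0.993 -0.066] zdir [-0.101  0.056 -0.993] w 0.117 F [-1.5  0.  -2.9] q [ 0.04  0.59  0.05  1.76 -0.1   0.91 -1.32]
wing 1 shift [0.     0.0002 0.0017] turn(cw+) -7.9 jaw now -84.6
[-0.47253425 -0.52701342  0.64797482]
```

All four screws are at their stops; each reached 0.65–0.8 N m with the jaws slipping past. Now I'll release, check the wings and go to the handle.

Request:
servo_tool --pt "0 0 0" --pt "0 0 0" --pt "0 0 0" --pt "0 0 -0.015" --pt "0 0 -0.025" --pt "0 0 -0.025" --pt "0 0 -0.02" --pt "0 0 -0.01" --pt "0 0 0" --pt "0 0 0" --turn '[0,0,0,0,0,0,0,0,0,0]' --grip -0.2

```text
time: 89.6
eef_pos: [0.59, -0.083, 0.1662]
tool_rot: [0.74, -0.67, -0.056, 0.012]
ft_force: [-0.7, 0.4, -0.6]
gripper_width: 0.402
```

Request:
servo_tool --pt "0.004 0.01 0" --pt "0.007 0.02 0" --pt "0.009 0.023 0" --pt "0.009 0.023 0" --pt "0.008 0.021 0" --pt "0.008 0.018 0" --pt "0.006 0.015 0" --pt "0.004 0.011 0" --pt "0.002 0.006 0" --pt "0.001 0.003 0" --turn '[0,0,0,0,0,0,0,0,0,0]'

```text
time: 90.6
eef_pos: [0.4316, -0.1588, 0.1687]
tool_rot: [0.74, -0.669, -0.063, 0.016]
ft_force: [0.5, -0.0, -0.4]
gripper_width: 0.4
```

Run:
```python
from h import *
st(); p=shot("wrist","w17"); wings(p,CEN); print("flange",rays(p,CEN,.037,.06,.075))
r=[b for b in blobs(p,(0,150,80),(8,255,255),.062,40)]+[b for b in blobs(p,(172,150,80),(180,255,255),.062,40)]; print("red",r)
q=shot("top"); print("top red",blobs(q,(0,150,80),(8,255,255),.062,5)); print(mv([.4325,-.161,.1]))
```

```text
t 90.6 pos [ 0.4316 -0.1588  0.1687] xdir [ 0.097 -0.993 -0.072] zdir [-0.115  0.061 -0.992] w 0.4 F [ 0.5 -0.  -0.4] q [ 0.19  0.28  0.1   1.97 -0.06  1.02 -1.15]
wing px 48 c [ 0.5631 -0.0812] r 0.0762 radial 61.3 axis 94.6 joint~ 0.12 len 0.0062
wing px 293 c [ 0.5383 -0.24  ] r 0.0928 radial -82.7 axis -170.3 joint~ 2.23 len 0.0164
wing px 588 c [ 0.4723 -0.2175] r 0.0881 radial -128.0 axis -165.7 joint~ 1.36 len 0.0369
wing px 606 c [ 0.4581 -0.0945] r 0.0868 radial 142.0 axis 106.3 joint~ 1.32 len 0.0374
flange (array([ 0.5263, -0.1485]), np.float64(0.0651), 19)
red [(304, [328.3, 187.2], [0.4338, -0.1606, 0.062]), (394, [515.7, 365.2], [0.2553, -0.385, 0.062])]
top red [(245, [456.3, 211.7], [0.4622, -0.5496, 0.062]), (450, [385.6, 330.2], [0.1904, -0.3832, 0.062]), (12, [419.5, 332.8], [0.1856, -0.4602, 0.062]), (14, [435.2, 349.6], [0.1486, -0.4949, 0.062]), (16, [446.4, 362.1], [0.1215, -0.5193, 0.062]), (17, [444.4, 376.5], [0.0901, -0.5143, 0.062]), (9, [425.0, 395.0], [0.0489, -0.4702, 0.062])]
[ 0.0073 -0.0076  0.068 ]
```

View pics/w17.png

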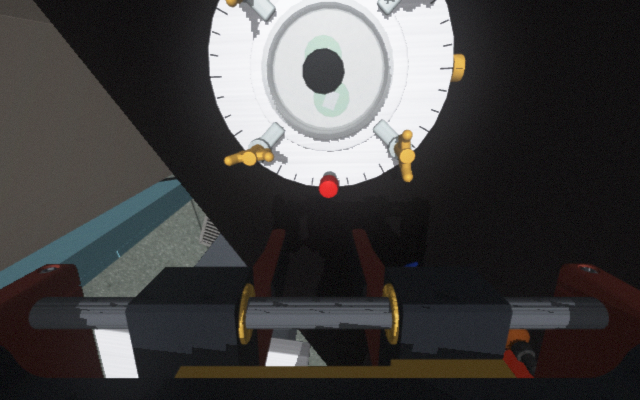

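Request:
servo_tool --pt "0.002 -0.002 0" --pt "0.003 -0.003 0.005" --pt "0.002 -0.003 0.01" --pt "0.001 -0.001 0.014" --pt "0 0 0.015" --pt "0 0 0.014" --pt "0 0 0.01" --pt "0 0 0.006" --pt "0 0 0.002" --pt "0 0 0" --turn '[0,0,0,0,0,0,0,0,0,0]'

```text
time: 91.7
eef_pos: [0.437, -0.1596, 0.0839]
tool_rot: [0.742, -0.667, -0.063, 0.016]
ft_force: [-1.3, 0.3, 0.3]
gripper_width: 0.401
```

Run:
```python
from h import *
st(); print(mv([.4335,-.161,.05]));p=shot("wrist"); print("red",blobs(p,(0,150,80),(8,255,255),.062,40))
```

```text
t 91.7 pos [ 0.437  -0.1596  0.0839] xdir [ 0.102 -0.992 -0.073] zdir [-0.116  0.061 -0.991] w 0.401 F [-1.3  0.3  0.3] q [ 0.2   0.41  0.09  2.03 -0.08  0.83 -1.13]
[ 0.0035 -0.0001  0.0339]
red [(373, [320.3, 242.0], [0.433, -0.1606, 0.062])]
```

Request:
servo_tool --pt "0.002 0 0.003" --pt "0.001 0 0.007" --pt "0 0 0.008" --pt "0 0 0.007" --pt "0 0 0.004" --pt "0 0 0.001" --pt "0 0 0" --pt "0 0 0" --pt "0 0 0" --pt "0 0 0" --turn '[0,0,0,0,0,0,0,0,0,0]'

```text
time: 92.75
eef_pos: [0.4349, -0.1614, 0.0528]
tool_rot: [0.742, -0.667, -0.062, 0.015]
ft_force: [0.6, -0.8, -0.3]
gripper_width: 0.4
```

Request:
servo_tool --pt "0 0 0" --pt "0 0 0" --pt "0 0 0" --pt "0 0 0" --pt "0 0 0" --pt "0 0 0" --pt "0 0 0" --pt "0 0 0" --pt "0 0 0" --pt "0 0 0" --turn '[0,0,0,0,0,0,0,0,0,0]' --grip -1

```text
time: 93.75
eef_pos: [0.435, -0.1607, 0.0532]
tool_rot: [0.742, -0.667, -0.062, 0.015]
ft_force: [-1.6, 1.7, 0.4]
gripper_width: 0.203
```

Run:
```python
from h import *
st(); c=T()[:2,3]-CEN; print(np.hypot(*c),np.degrees(np.arctan2(c[1],c[0]))%360)
```

```text
t 93.75 pos [ 0.435  -0.1607  0.0532] xdir [ 0.102 -0.992 -0.072] zdir [-0.112  0.06  -0.992] w 0.203 F [-1.6  1.7  0.4] q [ 0.21  0.46  0.08  2.05 -0.09  0.76 -1.11]
0.09238915777605386 187.87272766424692
```

Request:
servo_tool --pt "0.003 0 0" --pt "0.006 -0.0003 -0.0004" --pt "0.007 -0.0003 -0.0005" --pt "0.007 -0.0003 -0.0005" --pt "0.007 -0.0003 -0.0005" --pt "0.007 -0.0003 -0.0005" --pt "0.006 -0.0003 -0.0004" --pt "0.005 -0.0002 -0.0003" --pt "0.002 0 0" --pt "0 0 0" --turn '[-1.8,-3.6,-4.2,-4.2,-4.2,-4.2,-3.6,-3,-1.2,0]'

```text
time: 94.75
eef_pos: [0.4549, -0.2063, 0.0534]
tool_rot: [0.894, -0.444, -0.064, -0.003]
ft_force: [-0.6, 2.6, 1.1]
gripper_width: 0.209
```

Run:
```python
from h import *
st(); c=T()[:2,3]-CEN; print(np.hypot(*c),np.degrees(np.arctan2(c[1],c[0]))%360)
M=T(); print("jaw",np.degrees(np.arctan2(M[1,0],M[0,0])))
```

```text
t 94.75 pos [ 0.4549 -0.2063  0.0534] xdir [ 0.598 -0.793 -0.117] zdir [-0.111  0.062 -0.992] w 0.209 F [-0.6  2.6  1.1] q [ 0.38  0.51 -0.04  1.96 -0.    0.81 -0.58]
0.09230717494521262 219.16066043367772
jaw -52.97650026867984
```

Request:
servo_tool --pt "0.003 0 -0.0003" --pt "0.006 -0.0003 -0.0007" --pt "0.007 -0.0003 -0.0008" --pt "0.007 -0.0003 -0.0008" --pt "0.007 -0.0003 -0.0008" --pt "0.007 -0.0003 -0.0008" --pt "0.006 -0.0003 -0.0006" --pt "0.005 -0.0002 -0.0005" --pt "0.003 0 0" --pt "0.003 0 0" --turn '[-1.8,-3.6,-4.2,-4.2,-4.2,-4.2,-3.6,-3,-1.8,-1.8]'

```text
time: 95.75
eef_pos: [0.4981, -0.2355, 0.0535]
tool_rot: [0.985, -0.162, -0.062, -0.023]
ft_force: [-4.2, 2.5, 7.6]
gripper_width: 0.213
```

Run:
```python
from h import *
st(); c=T()[:2,3]-CEN; print(np.hypot(*c),np.degrees(np.arctan2(c[1],c[0]))%360)
M=T(); print("jaw",np.degrees(np.arctan2(M[1,0],M[0,0])))
```

```text
t 95.75 pos [ 0.4981 -0.2355  0.0535] xdir [ 0.94  -0.316 -0.13 ] zdir [-0.115  0.065 -0.991] w 0.213 F [-4.2  2.5  7.6] q [ 0.5   0.58 -0.19  1.82  0.1   0.88 -0.06]
0.0919600778163803 252.02746188619346
jaw -18.603802517676634
```

Request:
servo_tool --pt "0.004 0 0" --pt "0.004 0 -0.0004" --pt "0.004 0 -0.0004" --pt "0.004 0 -0.0004" --pt "0.004 0 0" --pt "0.004 0 0" --pt "0.004 0 0" --pt "0.004 0 0" --pt "0 0 0" --pt "0 0 0" --turn '[-2,-2,0,0,0,0,0,0,0,0]'

```text
time: 96.75
eef_pos: [0.5044, -0.237, 0.0531]
tool_rot: [0.988, -0.123, -0.088, -0.029]
ft_force: [-2.2, 1.5, 1.1]
gripper_width: 0.221
```

Run:
```python
from h import *
st(); c=T()[:2,3]-CEN; print(np.hypot(*c),np.degrees(np.arctan2(c[1],c[0]))%360)
M=T(); print("jaw",np.degrees(np.arctan2(M[1,0],M[0,0])))
```

```text
t 96.75 pos [ 0.5044 -0.237   0.0531] xdir [ 0.954 -0.237 -0.182] zdir [-0.168  0.079 -0.983] w 0.221 F [-2.2  1.5  1.1] q [ 0.5   0.62 -0.2   1.75  0.12  0.97  0.01]
0.09170840636546577 256.03345802675653
jaw -13.965780272881005
```

Request:
servo_tool --pt "0 0 0" --pt "0 0 0" --pt "0 0 0" --pt "0 0 0" --pt "0 0 -0.01" --pt "0 0 -0.015" --pt "0 0 -0.02" --pt "0 0 -0.02" --pt "0 0 -0.02" --pt "0 0 0" --turn '[0,0,0,0,0,0,0,0,0,0]' --grip 0.0

```text
time: 97.75
eef_pos: [0.5196, -0.2453, 0.1413]
tool_rot: [0.988, -0.123, -0.088, -0.029]
ft_force: [0.3, 0.1, 1.1]
gripper_width: 0.501
```

Request:
servo_tool --pt "0 0.01 -0.02" --pt "0 0.02 -0.02" --pt "0 0.02 -0.02" --pt "0 0.02 -0.01" --pt "0 0.02 0" --pt "0 0.01 0" --pt "0 0 0" --pt "0 0 0" --pt "0 0 0" --pt "0 0 0" --turn '[0,0,0,0,0,0,0,0,0,0]'

```text
time: 98.75
eef_pos: [0.5058, -0.3464, 0.2064]
tool_rot: [0.988, -0.12, -0.09, -0.03]
ft_force: [0.4, 0.6, -0.1]
gripper_width: 0.498
```

Run:
```python
from h import *
st(); p=shot("wrist","w18"); print("flange",rays(p,CEN,.037,.06,.075)); 
RAo=67; wings(p,CEN)
print("red",blobs(p,(0,150,80),(8,255,255),.062,40))
q=shot("top"); print("block face/outlet top brass",blobs(q,*BR,.02,8)); wings(q,np.array([.5255,-.147]))
a=q["pixels"][60:300,200:520]; cv2.imwrite("pics/top4.png",cv2.resize(a,(800,600),interpolation=cv2.INTER_CUBIC))
```

```text
t 98.75 pos [ 0.5058 -0.3464  0.2064] xdir [ 0.955 -0.231 -0.186] zdir [-0.171  0.082 -0.982] w 0.498 F [ 0.4  0.6 -0.1] q [ 0.63  0.54 -0.17  1.48  0.1   1.32  0.2 ]
flange (array([ 0.5267, -0.1499]), np.float64(0.0648), 36)
wing px 420 c [ 0.5722 -0.2232] r 0.088 radial -58.7 axis 80.8 joint~ 1.41 len 0.0361
wing px 413 c [ 0.45   -0.1939] r 0.0892 radial -149.0 axis 169.7 joint~ 1.42 len 0.0383
red [(221, [318.8, 89.5], [0.5045, -0.2407, 0.062]), (3641, [105.3, 265.6], [0.1866, -0.3765, 0.062]), (527, [102.8, 344.3], [0.1308, -0.488, 0.062]), (1022, [351.3, 349.5], [0.4751, -0.5245, 0.062])]
block face/outlet top brass [(64, [298.2, 141.1], [0.6416, -0.1737, 0.02]), (70, [265.1, 151.4], [0.616, -0.0905, 0.02]), (45, [315.8, 165.4], [0.5798, -0.2183, 0.02]), (56, [249.9, 203.4], [0.4848, -0.0544, 0.02]), (40, [303.1, 216.1], [0.4533, -0.1876, 0.02])]
wing px 70 c [ 0.6038 -0.102 ] r 0.0903 radial 29.9 axis 178.5 joint~ 1.25 len 0.036
wing px 45 c [ 0.5698 -0.2222] r 0.0873 radial -59.5 axis 79.9 joint~ 1.41 len 0.0327
wing px 56 c [ 0.4804 -0.068 ] r 0.091 radial 119.7 axis 80.3 joint~ 1.39 len 0.0436
wing px 40 c [ 0.4508 -0.1933] r 0.0879 radial -148.2 axis 173.8 joint~ 1.36 len 0.0337
```

View pics/w18.png

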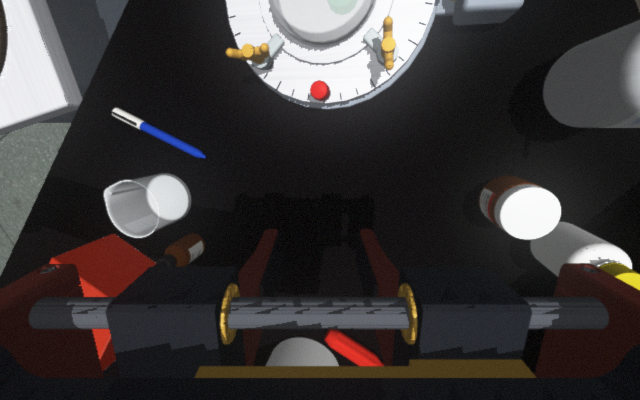

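View pics/top4.png

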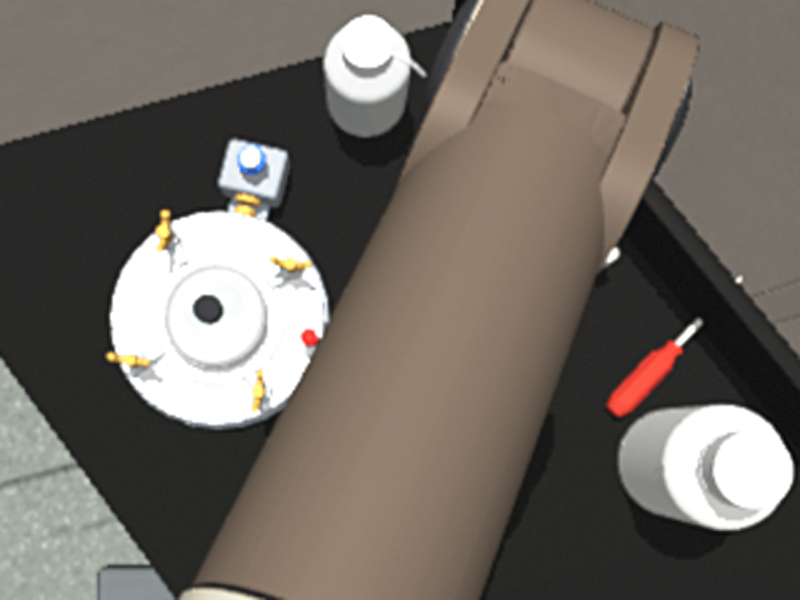

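The brass outlet at (246,208) now faces the pump port at (247,198). The cover is centred and all four wings are turned in. I'm handing it in.

```bash
python3 -c "
from h import *
st(); print(bot.sign_off())"
```

```text
t 98.85 pos [ 0.5059 -0.3465  0.2065] xdir [ 0.955 -0.231 -0.186] zdir [-0.171  0.081 -0.982] w 0.503 F [ 0.5  0.1 -0.3] q [ 0.63  0.54 -0.17  1.48  0.1   1.32  0.2 ]
the job is handed in; nothing more can be done
None
```

The job is done and handed in at about 99 s of the 210 s allowed.

- **Pucks:** Only two green pucks were there. Both are on the white disc, with their outer edges about 34 mm or less from its centre.
- **Cover:** It is seated on the gasket, with the flange centre within about 2 mm of the table's axis. On the first try the flange caught on a wing and the cover tilted in the jaws. I levelled it on the worktop, gripped it again and seated it cleanly.
- **Screws:** I turned all four crosswise to half, about 0.69–0.73, then crosswise again to their stops. The second round began with the last screw of the first. At each stop the turning torque rose to 0.65–0.8 N m as the jaws slipped.
- **Turntable:** It turned about 68° counter-clockwise until further pushing no longer moved it. The top view shows the brass outlet facing the pump port.

**Last checks:**
- The final wing readings were 1.25–1.42 against the stop at 1.4. The low ones, 1.25 and 1.36, come from the coarse top camera, and I took the stop torques as the better evidence.
- The tool had tilted by up to about 11° by the end, with no sign of harm.
- I did not touch the jar, dropper bottle or timer. The jar and dropper bottle are standing in the last wrist picture. The timer was not in the final pictures, so I did not check it again.

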